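# Charge and set the tea mill

### The job

Get the tea mill ready to run: put every tea brick lying on the counter into its hopper, then shut the hopper lid, and then swing the wire bail up over the shut lid until it drops over centre and rests clamped on the lid. Also turn the adjusting knob until the dial needle points at the middle of the grind mark on the dial's rim; leave the cup and the caddy where they are.

Things in the scene. Friction and masses are not known exactly. Their poses are not given: they have to be found in the camera images.
- mill: The fixed tea mill. Origin on the counter under its middle; x to its back, y to its left, z up (yaw 0: front faces the robot). Left: square steel hopper centred at y = 80 mm, 140 x 140 mm outside, walls 5 mm, inner floor 60 and rim 130 mm above the counter. Right: flat deck, x -110 to 110, y -185 to -5 mm, 60 mm high, with the knob in front and white dial behind it
- hopper_mouth (a point): Centre of the hopper's open mouth, level with its rim (130 mm above the counter); axes as the mill's. Inside the hopper is 130 x 130 mm and 70 mm deep
- lid (a joint): Lid angle, rad: 0 shut on the rim; starts about 1.7 (open, leaning back past upright; stop 1.85). Hinge line along the mill's y at the hopper's back rim, 70 mm behind the mouth's centre, at rim height. 200 g; light friction holds it while it leans back; pushed forward past upright (below about 1.3) it falls shut by itself, damped, in about 2 s
- lid_edge (a point): Middle of the lid's free edge (half-way through its thickness), 140 mm from the hinge line; axes as the mill's when shut. The lid is a 140 x 140 x 8 mm steel plate; on the middle of its outer face a dark ridge 12 x 50 mm stands 11 mm high
- bail (a joint): Wire bail angle, rad: 0 folded down in front of the hopper (start, stop), 1.134 upright, 1.518 clamped over the lid (stop). Pivot line along the mill's y, 45 mm in front of the mouth's centre, 56 mm above the counter; bar 110 mm from it. It weighs 160 g, mostly the roller: lifting it takes 1.5 N; past upright its weight carries it over centre, down on to the lid
- bail_bar (a point): Centre of the bail's crossbar, in a round dark steel roller 16 mm thick and 70 mm long along the mill's y; side arms 77 mm to either side. Folded it is 145 mm in front of the mouth's centre, 102 mm above the counter, 67 mm clear of the hopper wall; clamped it is 158 mm above the counter, 20 mm above the lid plate, over the ridge
- knob (a joint): Angle of the adjusting knob, rad, growing clockwise seen from above, range 0 to 10.2; stays where it is left (friction 0.04 N m). Vertical axis
- knob_grip (a point): On the knob's axis at the height to grip: 95 mm above the counter, 11 mm below the knob's top, 35 mm over the deck. The knob is a 44 mm disc 8 mm thick with an upright grip bar 44 x 14 mm, 34 mm tall; this point's x axis runs along the bar, fingers close along its y (14 mm). At knob angle 0 the bar lies along the mill's x
- needle (a joint): Dial needle angle, rad, growing clockwise seen from above; geared to the knob: needle = 0.2 x knob. Needle axis on the dial's centre, 90 mm behind the knob's axis. At 0 it points 1.0 rad to the left (anticlockwise) of the mill's x
- needle_tip (a point): The pointed end of the thin black needle, 44.5 mm from the dial's centre. The needle cannot be pushed by hand, only turned with the knob
- mark (a joint): Angle of the grind mark round the dial's centre, rad, same zero and direction as the needle's: the needle is exactly on the mark when both angles are equal. Stays fixed during the job
- mark_tip (a point): Middle of the inner edge of the grind mark, a black tab 8 mm wide and 18 mm long on the dial's rim, 52.5 mm from the dial's centre: 8 mm beyond the needle tip when aligned
- tea0_mid (a point): Centre of a loose pressed tea brick, olive brown with one scored line, 50 (x) x 34 (y) x 24 (z) mm, 45 g, at the start lying flat on the counter; between 3 and 5 bricks are present, None from the start means absent
- tea1_mid (a point): Centre of a loose pressed tea brick, olive brown with one scored line, 50 (x) x 34 (y) x 24 (z) mm, 45 g, at the start lying flat on the counter; may be absent
- tea2_mid (a point): Centre of a loose pressed tea brick, olive brown with one scored line, 50 (x) x 34 (y) x 24 (z) mm, 45 g, at the start lying flat on the counter; may be absent
- tea3_mid (a point): Centre of a loose pressed tea brick, olive brown with one scored line, 50 (x) x 34 (y) x 24 (z) mm, 45 g, at the start lying flat on the counter; may be absent
- tea4_mid (a point): Centre of a loose pressed tea brick, olive brown with one scored line, 50 (x) x 34 (y) x 24 (z) mm, 45 g, at the start lying flat on the counter; may be absent
- cup: Bystander: empty clear cup, 76 mm wide, 110 mm tall; origin under its centre
- caddy: Bystander: steel tea caddy, 68 mm wide, 90 mm tall; origin under its centre
Things that resemble listed ones, but are neither listed nor needed, are in the scene too. Leave any blue look-alike of the part that bears tea4_mid alone. What is shaped like the part that bears tea3_mid but orange is not meant.

How it is judged:
By the outcome, as a careful person would: the job done as asked, in the order asked, and still so for the second after the job is handed in, with the robot touching nothing.
Of tea0, tea1, tea2, tea3, tea4 only 3 to 5 are there at a start; the rules pass over those that are not, and their reading is None.
At some moment in a run one of tea0, tea1, tea2, tea3, tea4 may be knocked a few centimetres aside while the robot is not near it.
Once in a run the grip may slacken for a moment while it holds something.
It also fails if it takes over 210 s, if anything falls off the work surface, if the arm or the gripper's body presses on something with over 40 N, if the wrist force passes 120 N, or if a joint passes its speed limit or range.

### The arm

A 6-joint arm with a two-finger parallel gripper is mounted at the origin on the work surface. World frame = base frame: x ahead of the robot, y to its left, z up, the work surface at z = 0. Lengths are in m, angles in rad, forces in N, time in s.
With the tool pointing down it reaches from about 0.35 to 0.975 m from the base axis. Payload 4.9 kg.
Tool frame: the origin (TCP) lies midway between the tips of the shut fingers; the grasp point (between the pads) lies 19 mm behind it; z points along the fingers, y is the direction in which the jaws open and shut (so a half turn about z gives the same grasp; the last joint's range is limited). The gripper opens to 85 mm and grips with 20 to 120 N. Pads are 22 mm wide; open, the fingers measure 114 mm over their backs; the gripper's body (76 mm by 85 mm) begins 54 mm behind the grasp point. The pads swing forward as they close: fully open they stand 13 mm farther back than shut.
Start: joints at [-1.29, 0.053, 1.613, -0, 1.476, -0.119], TCP at [0.243, -0.576, 0.231] pointing down, gripper open.
Joint ranges: [-3.01, 3.01], [-1.01, 2.22], [0.06, 2.58], [-1.02, 4.17], [0.09, 2.62], [-3.14, 3.14]. Speed limits (rad/s): [2.57, 2.57, 3.14, 3.14, 3.14, 3.14].

### API

Orientations are given as a rotation vector (axis times angle).
In Python, from station import ctrl gives the robot as it stands.
- The arm moves only by the tool jog_arm, never from a script. Its argument "steps" is a list of rows, each an object of numbers: "dx", "dy", "dz": the shift along the world's x, y, z in units of 60 mm (1.0 is 60 mm); "twist": the turn about the world's z in units of 10 degrees (1.0 is 10 degrees). A call has 1 to 5 rows; each row is the pose to reach, as a shift and turn from the pose measured when the call began; what a row does not reach only later rows make up. A row lasts 1/8 s, in which the tool goes at most 62.5 mm and 10.7 degrees, less where a joint would pass 70% of its speed; a pose out of reach is approached as far as the arm can. A call with a gripper value outside its range is refused whole. "gripper" is the closure in counts, from 0 (fully open) to 255 (shut), set as the call begins (left out, the last holds). The fingers move at their own pace and stop on an object; "newtons" is the grip in N (left out, the last holds). Time passes only in rows, so rows that repeat a pose let the fingers close. It gives the time, the measured TCP pose, the force and the opening at its end, in the units of the state.
- ctrl.get_obs(): the state, without advancing time (a new reading comes with each control period).
- ctrl.get_image(name): name is "scene" or "top" or "wrist"; returns a dict with "frame" (384x512x3 uint8, red, green, blue), "range_z" (384x512 float32, m along the optical axis (not along the pixel's ray), 0 where there is no reading), "fx", "fy", "cx", "cy" (pixels), "extrinsics" (4x4, takes a point from camera to world coordinates). Camera axes: x right, y down, z forward; pixel columns grow to the right and rows downward; lengths in m; the calibration is good to about 2 mm. A picture is of the moment at which its call begins.
- ctrl.finish_job(): hands the job in, once; it reports no verdict.
The state is a dict: "t": time; "q": joint angles; "dq": joint speeds; "effort": joint torques, N m; "tool_pos": TCP position; "tool_rot": TCP orientation; "contact_force": force on the tool from outside, world axes, zero at the start; "wrist_torque": the same for the moment, N m; "opening": finger opening in m.
Only numpy, scipy, OpenCV 4.12 (cv2) and the standard library are available. Lean on these libraries where they do the work, as an engineer would, in place of code of your own. Each camera call takes 0.05 s, during which the arm holds its last target.

## Working session

There is one attempt and no reset: what is moved stays moved. The work goes in short steps, Python scripts to look and compute and a tool call to move; the robot and the scene stay as the last step left them, time stands still between calls to the robot, and variables do not carry over. Pictures are saved under pics/ and viewed, and the job is handed in when it is done.

Besides the shell and the picture viewer there is one more tool, called after "Call:" by a JSON object that holds its "method" and its "body", one argument or row to a line. jog_arm: Moves the arm, as the interface text tells. Its arguments: {"type":"object","properties":{"steps":{"type":"array"},"gripper":{"type":"number"},"newtons":{"type":"number"}},"required":["steps"]}

```bash
mkdir -p pics; ls; cat > h.py <<'E'
import numpy as np, cv2
from station import ctrl
def grab(n,save=None):
    im=ctrl.get_image(n)
    if save: cv2.imwrite('pics/'+save,im['frame'][:,:,::-1])
    return im
def pts(im):
    h,w=im['range_z'].shape
    u,v=np.meshgrid(np.arange(w),np.arange(h))
    z=im['range_z']
    P=np.stack([(u-im['cx'])/im['fx']*z,(v-im['cy'])/im['fy']*z,z],-1)
    E=np.array(im['extrinsics'])
    return P@E[:3,:3].T+E[:3,3]
def ray(im,u,v,h):
    E=np.array(im['extrinsics'])
    d=E[:3,:3]@np.array([(u-im['cx'])/im['fx'],(v-im['cy'])/im['fy'],1])
    o=E[:3,3]
    return o+d*(h-o[2])/d[2]
E
python3 - <<'E'
from h import *
for n in ['scene','top','wrist']:
    im=grab(n,n+'0.png'); print(n,im['fx'],np.round(im['extrinsics'],3).tolist())
    np.save(n+'0.npy',pts(im))
o=ctrl.get_obs(); print(o)
E
```

```text
pics
scene 382.7334891026635 [[-0.862, 0.365, -0.351, 0.918], [0.506, 0.614, -0.606, 0.662], [-0.006, -0.7, -0.714, 0.87], [0.0, 0.0, 0.0, 1.0]]
top 355.13982818920834 [[-0.016, -0.987, 0.161, 0.332], [-1.0, 0.016, 0.004, 0.021], [-0.006, -0.161, -0.987, 1.32], [0.0, 0.0, 0.0, 1.0]]
wrist 275.04478806704105 [[0.389, -0.888, -0.244, 0.303], [-0.921, -0.376, -0.102, -0.55], [-0.001, 0.265, -0.964, 0.372], [0.0, 0.0, 0.0, 1.0]]
{'t': 0.15, 'q': array([-1.29002008e+00,  5.32522690e-02,  1.61397462e+00,  3.39104223e-06,
        1.47600539e+00, -1.18987581e-01]), 'dq': array([-3.06623575e-05, -4.83985912e-03, -4.85951870e-03, -1.34864509e-03,
       -5.88594502e-04, -3.58709370e-04]), 'effort': array([-1.00266443e-04, -3.94242346e+01, -3.70721591e+01, -1.37882935e-04,
        4.66184516e-03,  2.37116694e-06]), 'tool_pos': array([ 0.24312324, -0.57524662,  0.23031864]), 'tool_rot': array([-3.07744174e+00, -6.23449474e-01,  2.02727763e-04]), 'contact_force': array([-0.1881874 ,  0.09936633,  0.17085082]), 'wrist_torque': array([-0.02760608, -0.00109821, -0.03804906]), 'opening': 0.08523923884948403}
```

View pics/scene0.png

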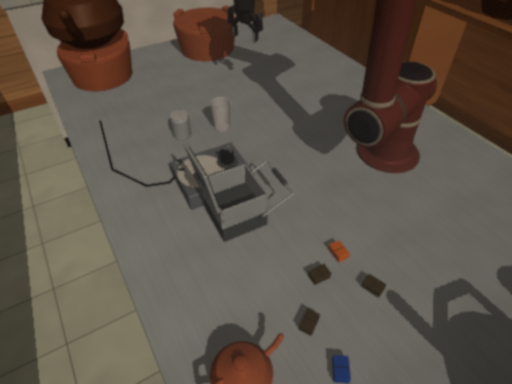

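View pics/top0.png

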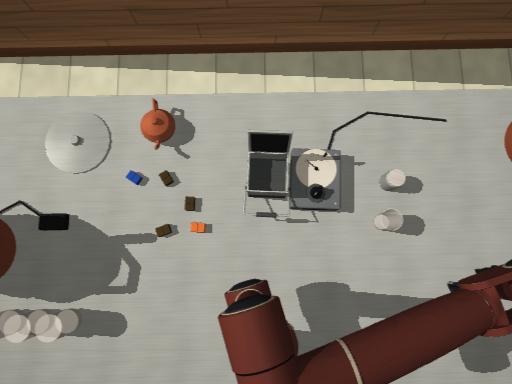

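View pics/wrist0.png

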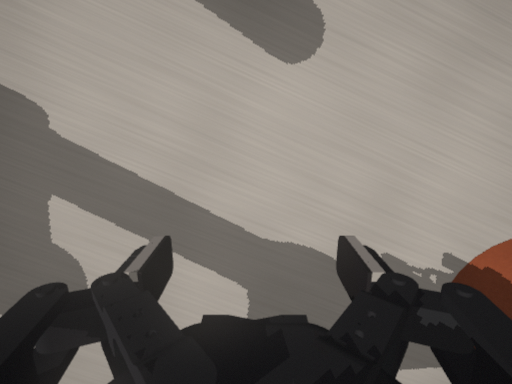

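```bash
python3 - <<'E'
from h import *
im=grab('top'); f=im['frame'][:,:,::-1]
a=cv2.resize(f[110:260,110:240],None,fx=4.5,fy=4,interpolation=cv2.INTER_CUBIC)
cv2.imwrite('pics/c1.png',cv2.resize(f[120:250,110:250],(700,595),interpolation=cv2.INTER_CUBIC))
cv2.imwrite('pics/c2.png',cv2.resize(f[115:225,235:355],(640,587),interpolation=cv2.INTER_CUBIC))
P=pts(im)
hsv=cv2.cvtColor(f,cv2.COLOR_BGR2HSV)
for nm,pix in dict(b1=(166,178),b2=(190,203),b3=(164,230),org=(198,228),blue=(134,177),cup=(388,220),cad=(395,178)).items():
    print(nm,np.round(P[pix[1],pix[0]],3),hsv[pix[1],pix[0]])
z=P[:,:,2]
# dark bricks
m=((z>0.012)&(z<0.035)).astype(np.uint8); m[:,:90]=0;m[:110]=0;m[260:]=0
n,l,s,c=cv2.connectedComponentsWithStats(m)
for i in range(1,n):
    if s[i,4]>40:
        q=P[l==i]; print(s[i],np.round(c[i]),np.round(q.mean(0),3), cv2.minAreaRect((q[:,:2]*1000).astype(np.float32)),hsv[l==i].mean(0).round())
E
```

```text
b1 [0.607 0.364 0.025] [ 17 152  67]
b2 [0.512 0.273 0.026] [ 18 148  57]
b3 [0.414 0.366 0.026] [ 17 144  71]
org [0.419 0.242 0.026] [ 10 197 216]
blue [0.614 0.484 0.023] [111 196 159]
cup [ 0.439 -0.457  0.007] [ 19  24 180]
cad [ 0.58  -0.462  0.09 ] [ 18  28 200]
[505 122   7  39 107] [508. 142.] [ 0.727 -0.924  0.023] ((732.0462036132812, -927.921630859375), (25.999893188476562, 147.3961181640625), 84.80681610107422) [  8. 164. 124.]
[ 90 125  10  29 117] [ 93. 138.] [0.772 0.649 0.014] ((768.123046875, 645.63525390625), (113.55970764160156, 35.35338592529297), 2.641266107559204) [ 27.  16. 161.]
[125 170  17  15 127] [133. 177.] [0.614 0.488 0.023] ((614.3965454101562, 488.8589172363281), (50.62557601928711, 32.8449592590332), 55.758541107177734) [111. 179. 150.]
[158 170  15  16 132] [165. 177.] [0.61  0.367 0.023] ((611.7920532226562, 368.550048828125), (51.56169128417969, 34.64643478393555), 30.140392303466797) [ 18. 133.  71.]
[379 174  12  17  46] [383. 184.] [ 0.571 -0.441  0.023] ((573.8948974609375, -444.267333984375), (64.04495239257812, 25.079669952392578), 23.60311508178711) [ 29.  16. 120.]
[184 197  11  14 128] [189. 203.] [0.511 0.277 0.023] ((511.8913879394531, 277.71124267578125), (33.547550201416016, 49.21856689453125), 85.61831665039062) [ 18. 133.  71.]
[383 213  10  15  47] [389. 219.] [ 0.44  -0.452  0.025] ((440.0329284667969, -450.2281188964844), (53.96353530883789, 19.254840850830078), 15.19806957244873) [ 18.  26. 151.]
[190 222  15  10 131] [197. 227.] [0.424 0.246 0.023] ((425.0008239746094, 246.53671264648438), (50.46775436401367, 33.20195770263672), 87.80889892578125) [ 11. 190. 216.]
[155 224  16  13 137] [162. 230.] [0.415 0.372 0.023] ((415.3996887207031, 373.3388671875), (34.23255920410156, 50.55730056762695), 20.092540740966797) [ 18. 133.  72.]
```

```bash
sleep 1
```

```text
(no output)
```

View pics/c1.png

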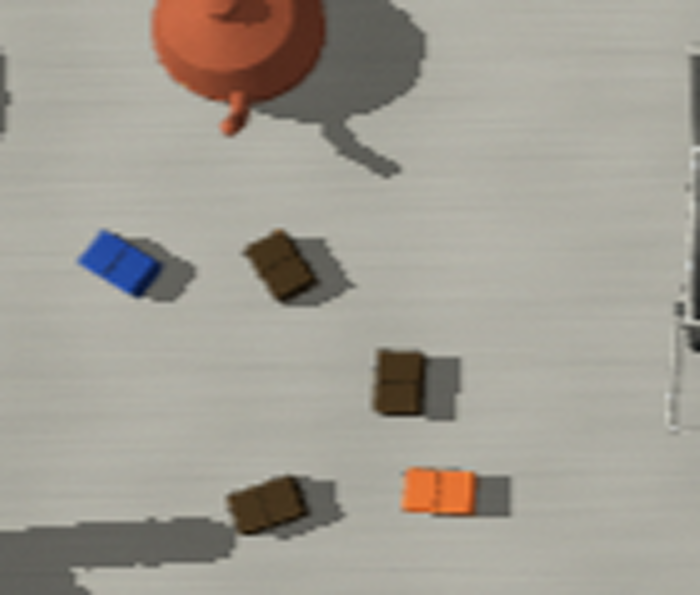

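View pics/c2.png

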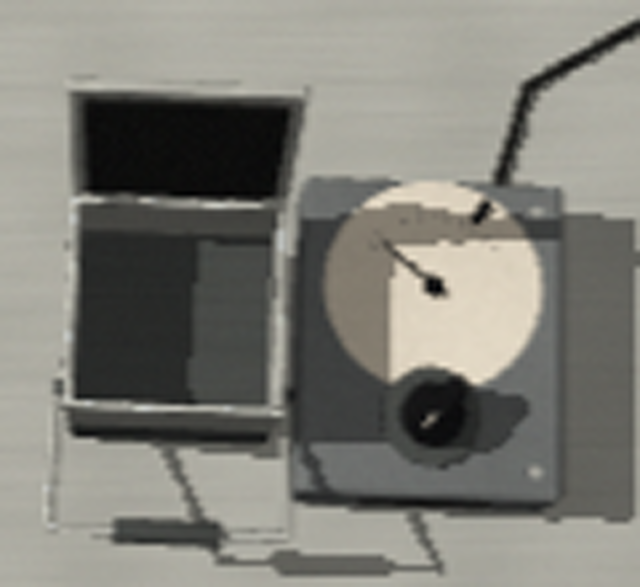

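```bash
python3 - <<'E'
from h import *
im=grab('top'); P=pts(im); z=P[:,:,2]
x,y=P[:,:,0],P[:,:,1]
reg=(x>0.35)&(x<0.85)&(y>-0.35)&(y<0.2)
for lo,hi,nm in [(.05,.07,'deck/floor'),(.12,.14,'rim')]:
    m=(reg&(z>lo)&(z<hi)).astype(np.uint8)
    n,l,s,c=cv2.connectedComponentsWithStats(m)
    for i in range(1,n):
        if s[i,4]>30:
            q=P[l==i]; print(nm,s[i],np.round(q.mean(0),3),cv2.minAreaRect((q[:,:2]*1000).astype(np.float32)))
ims=grab('scene');Ps=pts(ims);zs=Ps[:,:,2]
for lo,hi,nm in [(.055,.065,'deck'),(.125,.135,'rim')]:
    m=((Ps[:,:,0]>0.35)&(Ps[:,:,0]<0.85)&(Ps[:,:,1]>-0.35)&(Ps[:,:,1]<0.2)&(zs>lo)&(zs<hi)).astype(np.uint8)
    n,l,s,c=cv2.connectedComponentsWithStats(m)
    for i in range(1,n):
        if s[i,4]>30:
            q=Ps[l==i]; print('S',nm,s[i],np.round(q.mean(0),3),cv2.minAreaRect((q[:,:2]*1000).astype(np.float32)))
# dial features
f=im['frame'].astype(int); 
for u in [(317,149),(318,168)]: pass
g=f.sum(2)
for v in range(140,206):
    print(v,' '.join('%3d'%(g[v,u]//3) for u in range(294,344)))
E
```

```text
deck/floor [ 290  148   50   62 2789] [ 0.591 -0.184  0.061] ((592.6654663085938, -184.31497192382812), (177.56942749023438, 221.2551727294922), 87.12954711914062)
deck/floor [ 249  157   37   34 1164] [ 0.609 -0.012  0.06 ] ((608.3695068359375, -11.525382995605469), (130.43441772460938, 119.60798645019531), 86.54792785644531)
rim [247 151  42  42 292] [ 0.605 -0.014  0.129] ((602.717529296875, -11.520423889160156), (140.2655792236328, 142.62100219726562), 87.09979248046875)
S deck [194 143  58  33 761] [ 0.556 -0.206  0.06 ] ((548.5259399414062, -189.29025268554688), (162.51588439941406, 135.0150146484375), 86.83169555664062)
S deck [170 156  33  42 669] [ 0.674 -0.186  0.059] ((669.6538696289062, -186.99795532226562), (181.0209197998047, 60.50705337524414), 85.6135482788086)
S deck [214 181  42  29 704] [ 0.586 -0.038  0.06 ] ((586.9707641601562, -38.6470947265625), (76.1208267211914, 110.47679138183594), 86.13594055175781)
S deck [213 210  55  20 144] [0.605 0.058 0.06 ] ((615.1195068359375, 54.301753997802734), (56.18939971923828, 151.2114715576172), 63.05875778198242)
S rim [208
[... 12903 characters left out ...]
 106 107 107 105 103 104 105 105 106 106 107 106 125 133 115 105 107  89  76  88  94  94
203  64  98 111 110 110 111 109 109 111 111 112 110 110 110 108 108 109 108 109 108 105 105 106 104 103 106 105 105 105 107 105 105 106 104 104 102 104 105 105  99 145 165 138 109 105  88  75  88  93  94
204  62  66  98 110 110 109 109 110 110 110 110 110 111 109 109 108 109 109 107 107 107 107 109 106 105 107 106 106 106 107 105 105 104 105 105 103 104 105 105 102 118 134 117 104 105  88  77  89  96  96
205  63  62  98 112 110 108 108 109 109 108 108 109 111 110 109 108 108 108 108 106 106 105 106 107 106 107 105 106 107 106 105 104 103 104 103 105 104 103 105 105 105 107 105 104 104  86  76  89  96  97
```

```bash
python3 - <<'E'
from h import *
im=grab('top')
P=pts(im)
yaw=np.deg2rad(-3)
c=ray(im,316.2,168.2,0.063); print('dial c',c, P[168,330], P[192,318],P[188,316])
for nm,p in dict(mark=(324.6,154.3),needle=(307.2,160.3)).items():
    r=ray(im,*p,0.063); d=r-c; a=np.arctan2(d[1],d[0])-yaw
    print(nm,r,np.hypot(*d[:2]),'ang',1.0-a)
print('knob',ray(im,316,191.5,0.106), ray(im,311,192,.1))
R=np.array([np.cos(yaw),np.sin(yaw)])
print('knob from dial',c[:2]-0.09*R)
E
```

```text
dial c [ 0.626375   -0.19051704  0.063     ] [ 0.62657381 -0.24076255  0.06168729] [ 0.53137615 -0.18549488  0.10850042] [ 0.55151518 -0.18481054  0.07449784]
mark [ 0.6777879  -0.22331461  0.063     ] 0.06098332841208497 ang 1.5154797054435394
needle [ 0.65637596 -0.15906457  0.063     ] 0.04346626165747281 ang 0.13862668122226207
knob [ 0.533657   -0.17908068  0.106     ] [ 0.53317954 -0.1626208   0.1       ]
knob from dial [ 0.53649834 -0.18580681]
```

Call:
{"method": "jog_arm", "body": {
  "steps": [
    {"dx": 0.5,"dy": 0.65,"twist": 1},
    {"dx": 1,"dy": 1.3,"twist": 2},
    {"dx": 1.5,"dy": 1.95,"twist": 3},
    {"dx": 2,"dy": 2.6,"twist": 4},
    {"dx": 2.5,"dy": 3.25,"twist": 5}
  ],
  "gripper": 0,
  "newtons": 40
}}

```text
validation failed for argument at $.st...
```

```bash
cat >> h.py <<'E'
def st():
    o=ctrl.get_obs(); r=np.array(o['tool_rot'])
    R=cv2.Rodrigues(r)[0]
    print('t',round(o['t'],2),'tcp',np.round(o['tool_pos'],4),'xyaw',round(float(np.degrees(np.arctan2(R[1,0],R[0,0]))),1),'q',np.round(o['q'],2),'F',np.round(o['contact_force'],1),'op',round(o['opening'],4))
    return o
E
python3 -c "
from h import *
st()"
```

```text
t 0.35 tcp [ 0.2432 -0.5756  0.231 ] xyaw 22.9 q [-1.29  0.05  1.61  0.    1.48 -0.12] F [-0.2 -1.3  1.1] op 0.0852
```

Call:
{"method": "jog_arm", "body": {
  "steps": [
    {"dx": 0.5,"dy": 0.65,"dz": 0.0,"twist": 1.0},
    {"dx": 1.0,"dy": 1.3,"dz": 0.0,"twist": 2.0},
    {"dx": 1.5,"dy": 1.95,"dz": 0.0,"twist": 3.0},
    {"dx": 2.0,"dy": 2.6,"dz": 0.0,"twist": 4.0},
    {"dx": 2.5,"dy": 3.25,"dz": 0.0,"twist": 5.0}
  ],
  "gripper": 0,
  "newtons": 40
}}

```text
t: 0.98
tool_pos: [0.394, -0.3792, 0.2312]
tool_rot: [2.522, 1.874, -0.0]
contact_force: [0.4, -0.4, 0.0]
opening: 0.0851
```

Call:
{"method": "jog_arm", "body": {
  "steps": [
    {"dx": 0.5,"dy": 0.65,"dz": 0.0,"twist": 1.05},
    {"dx": 1.0,"dy": 1.3,"dz": 0.0,"twist": 2.1},
    {"dx": 1.5,"dy": 1.95,"dz": 0.0,"twist": 3.15},
    {"dx": 2.0,"dy": 2.6,"dz": -0.3,"twist": 4.2},
    {"dx": 2.37,"dy": 3.22,"dz": -0.5,"twist": 5.25}
  ]
}}

```text
t: 1.6
tool_pos: [0.537, -0.1845, 0.2007]
tool_rot: [1.424, 2.8, -0.0]
contact_force: [0.1, -0.4, 0.2]
opening: 0.0852
```

Call:
{"method": "jog_arm", "body": {
  "steps": [
    {"dx": 0.0,"dy": 0.0,"dz": 0.0,"twist": 1.0},
    {"dx": 0.0,"dy": 0.0,"dz": 0.0,"twist": 1.0}
  ]
}}

```text
t: 1.85
tool_pos: [0.5372, -0.1839, 0.2004]
tool_rot: [-1.176, -2.913, 0.0]
contact_force: [0.8, -0.6, -0.9]
opening: 0.0857
```

```bash
python3 - <<'E'
from h import *
st(); grab('wrist','w1.png'); im=grab('top','t1.png')
E
```

```text
t 1.85 tcp [ 0.5372 -0.1839  0.2004] xyaw 136.0 q [-0.46 -0.06  1.78 -0.    1.42 -1.26] F [ 0.8 -0.6 -0.9] op 0.0857
```

View pics/w1.png

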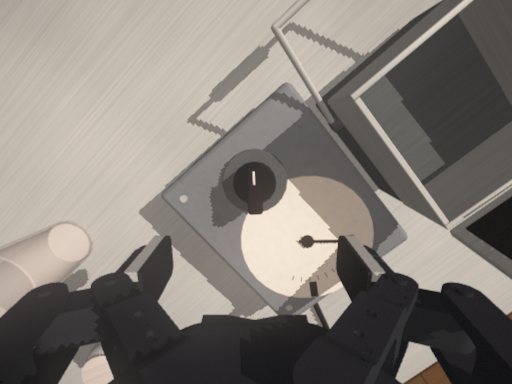

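```bash
python3 - <<'E'
from h import *
im=grab('wrist'); P=pts(im); f=im['frame']
sub=P[120:230,210:300]
m=(sub[:,:,2]>0.098)&(sub[:,:,2]<0.115)
q=sub[m]; print(m.sum(),q.mean(0),cv2.minAreaRect((q[:,:2]*1000).astype(np.float32)))
md=(sub[:,:,2]>0.067)&(sub[:,:,2]<0.08); q=sub[md]; print('disc',q.mean(0),cv2.minEnclosingCircle((q[:,:2]*1000).astype(np.float32)))
# needle, mark
yaw=np.deg2rad(-3)
c=ray(im,306,241,.063); t=ray(im,340,241,.063); 
print(c,P[241,320])
cv2.imwrite('pics/w1c.png',cv2.resize(f[220:310,230:380][:,:,::-1],(750,450),interpolation=cv2.INTER_CUBIC))
E
```

```text
729 [ 0.53217191 -0.18133974  0.10491896] ((532.91455078125, -182.0292510986328), (14.012080192565918, 43.27950668334961), 48.48676300048828)
disc [ 0.53227255 -0.18114971  0.07310917] ((532.9552001953125, -181.67889404296875), 32.45421600341797)
[ 0.62170748 -0.18940657  0.063     ] [ 0.63289639 -0.17836303  0.06225204]
```

View pics/w1c.png

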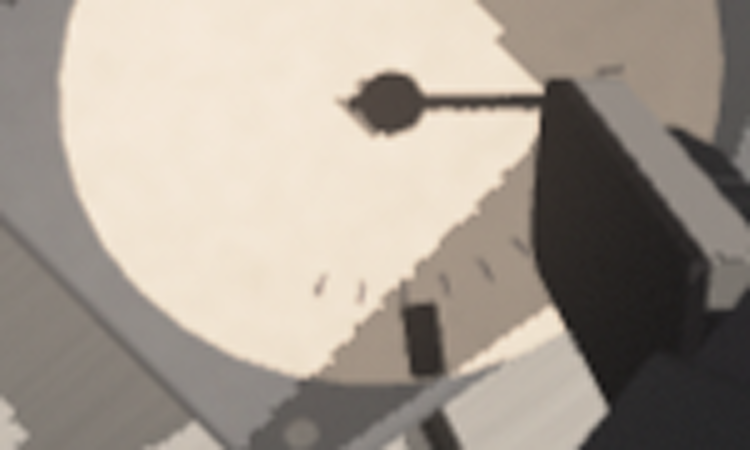

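```bash
python3 - <<'E'
from h import *
im=grab('wrist')
c=ray(im,230+391/5,220+101/5,.064)
for n,p,h in [('mark in',(420,305),.062),('mark out',(431,374),.062),('needle',(535,101),.064)]:
    r=ray(im,230+p[0]/5,220+p[1]/5,h); d=r-c; a=np.arctan2(d[1],d[0])+np.deg2rad(3)
    print(n,r,np.hypot(*d[:2]),1-a, np.degrees(a))
E
```

```text
mark in [ 0.66685384 -0.21655172  0.062     ] 0.05349798811919419 1.531426793724985 -30.44851240061103
mark out [ 0.68272072 -0.22680835  0.062     ] 0.0723905856558521 1.528834118160069 -30.29996303309465
needle [ 0.6443398  -0.16421788  0.064     ] 0.03180277312499288 0.14617179951619141 48.92075231697215
```

Call:
{"method": "jog_arm", "body": {
  "steps": [
    {"dx": -0.07,"dy": 0.03,"dz": -0.6,"twist": 0.25},
    {"dx": -0.07,"dy": 0.03,"dz": -1.2,"twist": 0.25},
    {"dx": -0.07,"dy": 0.03,"dz": -1.8,"twist": 0.25},
    {"dx": -0.07,"dy": 0.03,"dz": -2.05,"twist": 0.25},
    {"dx": -0.07,"dy": 0.03,"dz": -2.05,"twist": 0.25}
  ]
}}

```text
t: 2.68
tool_pos: [0.5321, -0.1834, 0.0773]
tool_rot: [-1.116, -2.936, -0.0]
contact_force: [0.4, 0.3, 0.1]
opening: 0.0854
```

Call:
{"method": "jog_arm", "body": {
  "steps": [
    {"dx": 0.0,"dy": 0.0,"dz": 0.0,"twist": 0.0},
    {"dx": 0.0,"dy": 0.0,"dz": 0.0,"twist": 0.0},
    {"dx": 0.0,"dy": 0.0,"dz": 0.0,"twist": 0.0},
    {"dx": 0.0,"dy": 0.0,"dz": 0.0,"twist": 0.0},
    {"dx": 0.0,"dy": 0.0,"dz": 0.0,"twist": 0.0}
  ],
  "gripper": 255,
  "newtons": 30
}}

```text
t: 3.3
tool_pos: [0.5343, -0.1816, 0.0784]
tool_rot: [1.116, 2.934, 0.008]
contact_force: [5.9, 6.4, 2.1]
opening: 0.0136
```

Call:
{"method": "jog_arm", "body": {
  "steps": [
    {"dx": 0.0,"dy": 0.0,"dz": 0.0,"twist": -1.0},
    {"dx": 0.0,"dy": 0.0,"dz": 0.0,"twist": -2.0},
    {"dx": 0.0,"dy": 0.0,"dz": 0.0,"twist": -3.0},
    {"dx": 0.0,"dy": 0.0,"dz": 0.0,"twist": -4.0},
    {"dx": 0.0,"dy": 0.0,"dz": 0.0,"twist": -5.0}
  ]
}}

```text
t: 3.92
tool_pos: [0.5349, -0.1811, 0.0784]
tool_rot: [2.255, 2.179, 0.008]
contact_force: [3.4, 1.1, -1.9]
opening: 0.0133
```

```bash
python3 - <<'E'
from h import *
st(); grab('wrist','w2.png')
E
```

```text
t 3.92 tcp [ 0.5349 -0.1811  0.0784] xyaw 88.0 q [-0.46  0.05  1.88  0.    1.2  -0.43] F [ 3.4  1.1 -1.9] op 0.0133
```

View pics/w2.png

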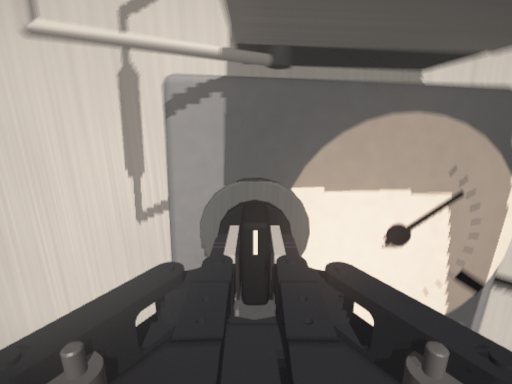

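Call:
{"method": "jog_arm", "body": {
  "steps": [
    {"dx": 0.0,"dy": 0.0,"dz": 0.0,"twist": -1.0},
    {"dx": 0.0,"dy": 0.0,"dz": 0.0,"twist": -2.0},
    {"dx": 0.0,"dy": 0.0,"dz": 0.0,"twist": -3.0},
    {"dx": 0.0,"dy": 0.0,"dz": 0.0,"twist": -4.0},
    {"dx": 0.0,"dy": 0.0,"dz": 0.0,"twist": -5.0}
  ]
}}

```text
t: 4.6
tool_pos: [0.5354, -0.1813, 0.0784]
tool_rot: [2.966, 1.011, 0.006]
contact_force: [4.0, -1.7, -2.3]
opening: 0.0138
```

Call:
{"method": "jog_arm", "body": {
  "steps": [
    {"dx": 0.0,"dy": 0.0,"dz": 0.0,"twist": -1.0},
    {"dx": 0.0,"dy": 0.0,"dz": 0.0,"twist": -2.0},
    {"dx": 0.0,"dy": 0.0,"dz": 0.0,"twist": -3.0},
    {"dx": 0.0,"dy": 0.0,"dz": 0.0,"twist": -4.0},
    {"dx": 0.0,"dy": 0.0,"dz": 0.0,"twist": -5.0}
  ]
}}

```text
t: 5.22
tool_pos: [0.5357, -0.1818, 0.0784]
tool_rot: [3.113, -0.342, 0.002]
contact_force: [1.1, -3.1, -2.8]
opening: 0.0133
```

Call:
{"method": "jog_arm", "body": {
  "steps": [
    {"dx": 0.0,"dy": 0.0,"dz": 0.0,"twist": -1.0},
    {"dx": 0.0,"dy": 0.0,"dz": 0.0,"twist": -2.0},
    {"dx": 0.0,"dy": 0.0,"dz": 0.0,"twist": -3.0},
    {"dx": 0.0,"dy": 0.0,"dz": 0.0,"twist": -4.0},
    {"dx": 0.0,"dy": 0.0,"dz": 0.0,"twist": -5.0}
  ]
}}

```text
t: 5.85
tool_pos: [0.5355, -0.1823, 0.0784]
tool_rot: [2.674, -1.63, -0.004]
contact_force: [-0.9, -2.2, -0.9]
opening: 0.0133
```

```bash
python3 - <<'E'
from h import *
st(); grab('wrist','w3.png')
E
```

```text
t 5.85 tcp [ 0.5355 -0.1823  0.0784] xyaw -62.7 q [-0.45  0.06  1.87 -0.01  1.21  2.21] F [-0.9 -2.2 -0.9] op 0.0133
```

View pics/w3.png

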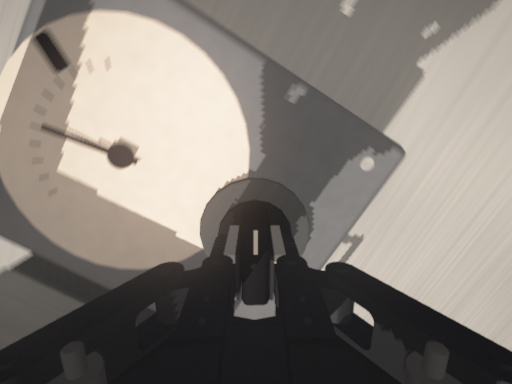

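Call:
{"method": "jog_arm", "body": {
  "steps": [
    {"dx": 0.0,"dy": 0.0,"dz": 0.0,"twist": -1.0},
    {"dx": 0.0,"dy": 0.0,"dz": 0.0,"twist": -2.0},
    {"dx": 0.0,"dy": 0.0,"dz": 0.0,"twist": -3.0},
    {"dx": 0.0,"dy": 0.0,"dz": 0.0,"twist": -4.0},
    {"dx": 0.0,"dy": 0.0,"dz": 0.0,"twist": -4.0}
  ]
}}

```text
t: 6.52
tool_pos: [0.535, -0.1825, 0.0784]
tool_rot: [1.957, -2.446, -0.01]
contact_force: [-2.7, -0.2, 0.9]
opening: 0.0132
```

Call:
{"method": "jog_arm", "body": {
  "steps": [
    {"dx": 0.0,"dy": 0.0,"dz": 0.0,"twist": 0.0},
    {"dx": 0.0,"dy": 0.0,"dz": 0.0,"twist": 0.0},
    {"dx": 0.0,"dy": 0.0,"dz": 0.0,"twist": 0.0},
    {"dx": 0.0,"dy": 0.0,"dz": 0.0,"twist": 0.0},
    {"dx": 0.0,"dy": 0.0,"dz": 0.0,"twist": 0.0}
  ],
  "gripper": 0
}}

```text
t: 7.15
tool_pos: [0.5351, -0.1825, 0.0784]
tool_rot: [1.958, -2.445, -0.01]
contact_force: [-0.7, -0.3, 0.5]
opening: 0.0852
```

Call:
{"method": "jog_arm", "body": {
  "steps": [
    {"dx": 0.0,"dy": 0.0,"dz": 0.0,"twist": 1.0},
    {"dx": 0.0,"dy": 0.0,"dz": 0.0,"twist": 2.0},
    {"dx": 0.0,"dy": 0.0,"dz": 0.0,"twist": 3.0},
    {"dx": 0.0,"dy": 0.0,"dz": 0.0,"twist": 4.0},
    {"dx": 0.0,"dy": 0.0,"dz": 0.0,"twist": 5.0}
  ]
}}

```text
t: 7.78
tool_pos: [0.5351, -0.1825, 0.0784]
tool_rot: [2.81, -1.38, -0.003]
contact_force: [0.4, -0.6, 1.1]
opening: 0.0852
```

Call:
{"method": "jog_arm", "body": {
  "steps": [
    {"dx": 0.0,"dy": 0.0,"dz": 0.0,"twist": 1.0},
    {"dx": 0.0,"dy": 0.0,"dz": 0.0,"twist": 2.0},
    {"dx": 0.0,"dy": 0.0,"dz": 0.0,"twist": 3.0},
    {"dx": 0.0,"dy": 0.0,"dz": 0.0,"twist": 4.0},
    {"dx": 0.0,"dy": 0.0,"dz": 0.0,"twist": 5.0}
  ]
}}

```text
t: 8.4
tool_pos: [0.5351, -0.1825, 0.0784]
tool_rot: [3.13, -0.053, 0.005]
contact_force: [0.0, 0.1, 0.4]
opening: 0.0855
```

Call:
{"method": "jog_arm", "body": {
  "steps": [
    {"dx": 0.0,"dy": 0.0,"dz": 0.0,"twist": 1.0},
    {"dx": 0.0,"dy": 0.0,"dz": 0.0,"twist": 2.0},
    {"dx": 0.0,"dy": 0.0,"dz": 0.0,"twist": 3.0},
    {"dx": 0.0,"dy": 0.0,"dz": 0.0,"twist": 4.0},
    {"dx": 0.0,"dy": 0.0,"dz": 0.0,"twist": 5.0}
  ]
}}

```text
t: 9.02
tool_pos: [0.5352, -0.1825, 0.0784]
tool_rot: [2.858, 1.284, 0.011]
contact_force: [-0.8, -1.0, -0.4]
opening: 0.0856
```

Call:
{"method": "jog_arm", "body": {
  "steps": [
    {"dx": 0.0,"dy": 0.0,"dz": 0.0,"twist": 1.0},
    {"dx": 0.0,"dy": 0.0,"dz": 0.0,"twist": 2.0},
    {"dx": 0.0,"dy": 0.0,"dz": 0.0,"twist": 2.0}
  ]
}}

```text
t: 9.4
tool_pos: [0.5352, -0.1825, 0.0784]
tool_rot: [2.594, 1.759, 0.013]
contact_force: [0.4, -0.7, -0.2]
opening: 0.0854
```

```bash
python3 - <<'E'
from h import *
st(); grab('wrist','w4.png')
E
```

```text
t 9.4 tcp [ 0.5352 -0.1825  0.0784] xyaw 68.3 q [-0.46  0.05  1.88  0.    1.2  -0.08] F [ 0.4 -0.7 -0.2] op 0.0854
```

View pics/w4.png

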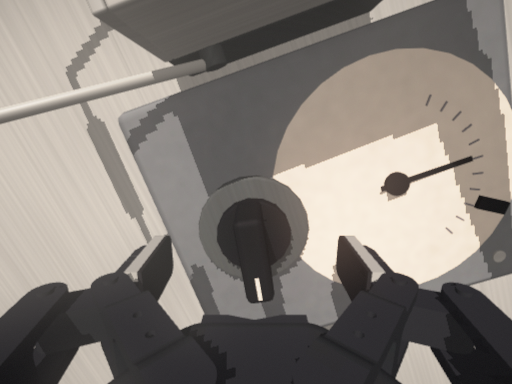

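```bash
cat >> h.py <<'E'
def dial(u0,v0,u1,v1,name=None,thr=85):
    im=grab('wrist'); f=im['frame']
    if name: 
        s=min(780/(u1-u0),580/(v1-v0)); cv2.imwrite('pics/'+name,cv2.resize(f[v0:v1,u0:u1,::-1],None,fx=s,fy=s,interpolation=cv2.INTER_CUBIC)); print('scale',s)
    return im
E
python3 - <<'E'
from h import *
dial(370,80,512,230,'d4.png')
E
```

```text
scale 3.8666666666666667
```

View pics/d4.png

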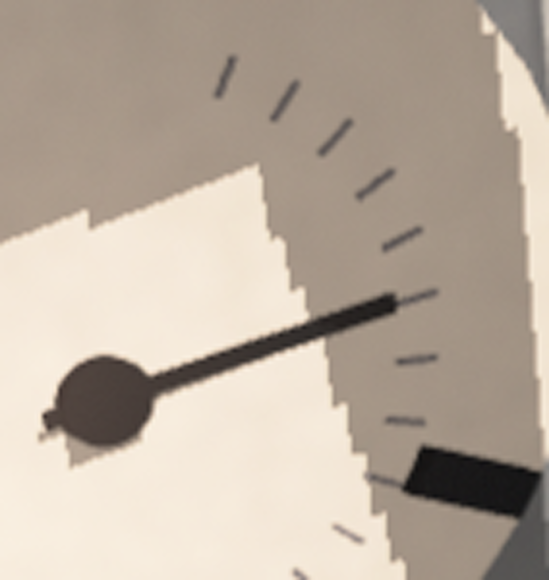

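Call:
{"method": "jog_arm", "body": {
  "steps": [
    {"dx": 0.0,"dy": 0.0,"dz": 0.0,"twist": 0.9},
    {"dx": 0.0,"dy": 0.0,"dz": 0.0,"twist": 0.9}
  ]
}}

```text
t: 9.75
tool_pos: [0.5352, -0.1825, 0.0784]
tool_rot: [2.453, 1.953, 0.014]
contact_force: [0.0, -0.1, -0.1]
opening: 0.0856
```

Call:
{"method": "jog_arm", "body": {
  "steps": [
    {"dx": 0.0,"dy": 0.0,"dz": 0.0,"twist": 0.0},
    {"dx": 0.0,"dy": 0.0,"dz": 0.0,"twist": 0.0},
    {"dx": 0.0,"dy": 0.0,"dz": 0.0,"twist": 0.0},
    {"dx": 0.0,"dy": 0.0,"dz": 0.0,"twist": 0.0},
    {"dx": 0.0,"dy": 0.0,"dz": 0.0,"twist": 0.0}
  ],
  "gripper": 255
}}

```text
t: 10.38
tool_pos: [0.535, -0.1824, 0.0785]
tool_rot: [2.453, 1.953, 0.014]
contact_force: [-1.1, 0.9, 1.8]
opening: 0.0133
```

```bash
cat >> h.py <<'E'
def ang(im,o,s,items,hn=.064,hm=.062):
    c=ray(im,o[0]+items['c'][0]/s,o[1]+items['c'][1]/s,hn)
    for n,p in items.items():
        if n=='c': print('c',c); continue
        r=ray(im,o[0]+p[0]/s,o[1]+p[1]/s,hn if n[0]=='n' else hm); d=(r-c)[:2]
        print(n,'r',np.hypot(*d).round(4),'deg',round(float(np.degrees(np.arctan2(d[1],d[0]))),2))
E
python3 - <<'E'
from h import *
im=grab('wrist')
im0=dict(im)
# orientation then: use extrinsics rotated? recompute with saved needs -> retake now
dial(340,60,512,260,'d5.png'); st()
E
```

```text
scale 2.9
t 10.47 tcp [ 0.535  -0.1824  0.0785] xyaw 77.1 q [-0.46  0.05  1.88  0.01  1.2  -0.24] F [-1.6  0.5  1.6] op 0.0137
```

View pics/d5.png

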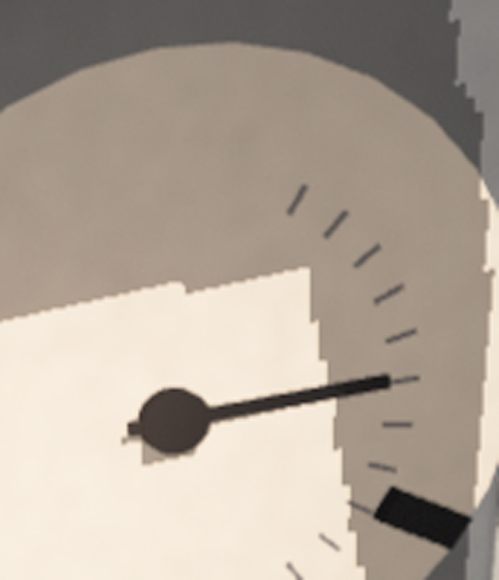

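```bash
python3 - <<'E'
from h import *
im=grab('wrist')
ang(im,(340,60),2.9,dict(c=(174,421),n=(389,381),nearneedle=(300,397.5),min_=(384,502),mout=(460,533)))
E
```

```text
c [ 0.62203393 -0.18674336  0.064     ]
n r 0.0439 deg -1.86
nearneedle r 0.0259 deg -1.83
min_ r 0.0531 deg -34.17
mout r 0.0728 deg -34.39
```

Call:
{"method": "jog_arm", "body": {
  "steps": [
    {"dx": 0.0,"dy": 0.0,"dz": 0.0,"twist": -1.0},
    {"dx": 0.0,"dy": 0.0,"dz": 0.0,"twist": -2.0},
    {"dx": 0.0,"dy": 0.0,"dz": 0.0,"twist": -3.0},
    {"dx": 0.0,"dy": 0.0,"dz": 0.0,"twist": -4.0},
    {"dx": 0.0,"dy": 0.0,"dz": 0.0,"twist": -5.0}
  ]
}}

```text
t: 11.15
tool_pos: [0.5346, -0.1822, 0.0785]
tool_rot: [3.049, 0.724, 0.007]
contact_force: [-2.8, 1.0, 2.1]
opening: 0.0133
```

Call:
{"method": "jog_arm", "body": {
  "steps": [
    {"dx": 0.0,"dy": 0.0,"dz": 0.0,"twist": -1.0},
    {"dx": 0.0,"dy": 0.0,"dz": 0.0,"twist": -2.0},
    {"dx": 0.0,"dy": 0.0,"dz": 0.0,"twist": -3.0},
    {"dx": 0.0,"dy": 0.0,"dz": 0.0,"twist": -4.0},
    {"dx": 0.0,"dy": 0.0,"dz": 0.0,"twist": -5.0}
  ]
}}

```text
t: 11.78
tool_pos: [0.5345, -0.1817, 0.0785]
tool_rot: [3.067, -0.641, 0.0]
contact_force: [-2.1, 2.0, 2.0]
opening: 0.0131
```

Call:
{"method": "jog_arm", "body": {
  "steps": [
    {"dx": 0.0,"dy": 0.0,"dz": 0.0,"twist": -1.0},
    {"dx": 0.0,"dy": 0.0,"dz": 0.0,"twist": -2.0},
    {"dx": 0.0,"dy": 0.0,"dz": 0.0,"twist": -3.0},
    {"dx": 0.0,"dy": 0.0,"dz": 0.0,"twist": -4.0},
    {"dx": 0.0,"dy": 0.0,"dz": 0.0,"twist": -5.0}
  ]
}}

```text
t: 12.4
tool_pos: [0.5347, -0.1813, 0.0785]
tool_rot: [2.505, -1.885, -0.005]
contact_force: [-0.4, 1.4, 1.6]
opening: 0.0132
```

```bash
python3 - <<'E'
from h import *
st(); grab('wrist','w6.png')
E
```

```text
t 12.4 tcp [ 0.5347 -0.1813  0.0785] xyaw -73.9 q [-0.46  0.06  1.87 -0.01  1.21  2.41] F [-0.4  1.4  1.6] op 0.0132
```

View pics/w6.png

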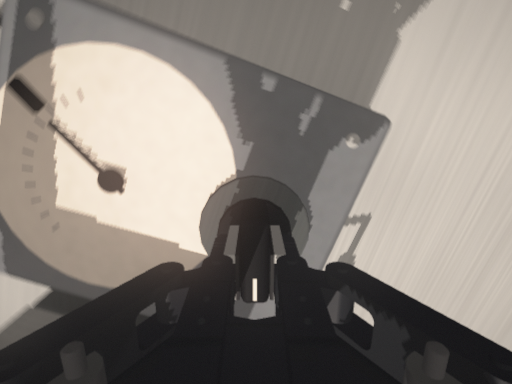

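```bash
python3 - <<'E'
from h import *
dial(0,60,140,210,'d7.png')
E
```

```text
scale 3.8666666666666667
```

View pics/d7.png

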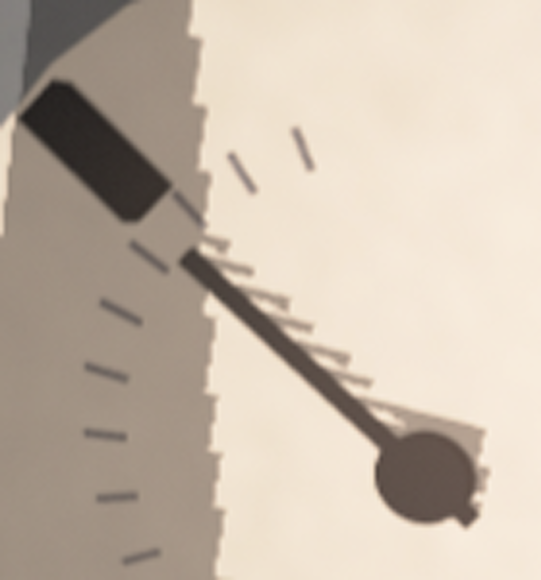

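```bash
python3 - <<'E'
from h import *
im=grab('wrist')
for hn in (.062,.064,.066):
  ang(im,(0,60),580/150,dict(c=(426,477),n=(188,258),n2=(300,361),m_in=(150,204),m_mid=(97,153)),hn=hn)
E
```

```text
c [ 0.62234821 -0.1862655   0.062     ]
n r 0.0441 deg -31.11
n2 r 0.0239 deg -31.13
m_in r 0.0523 deg -33.48
m_mid r 0.0614 deg -33.34
c [ 0.62146597 -0.18701411  0.064     ]
n r 0.0435 deg -31.11
n2 r 0.0236 deg -31.13
m_in r 0.0526 deg -32.27
m_mid r 0.0617 deg -32.31
c [ 0.62058374 -0.18776271  0.066     ]
n r 0.0429 deg -31.11
n2 r 0.0233 deg -31.13
m_in r 0.053 deg -31.08
m_mid r 0.0621 deg -31.29
```

```bash
python3 - <<'E'
from h import *
im=grab('wrist');P=pts(im)
s=580/150
for n,p in dict(hub=(426,477),n=(250,317),n2=(300,362),m=(97,153),dial=(350,200),dial2=(300,500)).items():
    u,v=round(p[0]/s),round(60+p[1]/s); print(n,P[v,u].round(4),P[v-1:v+2,u-1:u+2,2].round(4).ravel())
E
```

```text
hub [ 0.6219 -0.1868  0.0634] [0.0633 0.0635 0.0633 0.0634 0.0634 0.064  0.0636 0.0642 0.0633]
n [ 0.6504 -0.2028  0.0621] [0.0625 0.0626 0.0616 0.0598 0.0621 0.0619 0.0611 0.0596 0.0602]
n2 [ 0.6423 -0.1983  0.0626] [0.0626 0.0631 0.0613 0.0594 0.0626 0.0634 0.0595 0.0595 0.0615]
m [ 0.6733 -0.2195  0.0626] [0.0628 0.064  0.0631 0.0634 0.0626 0.0644 0.0617 0.0642 0.0633]
dial [ 0.6395 -0.2231  0.0604] [0.06   0.0605 0.0601 0.0596 0.0604 0.0602 0.0607 0.0612 0.0611]
dial2 [ 0.641  -0.1765  0.0602] [0.0596 0.0603 0.0592 0.0607 0.0602 0.0585 0.0595 0.0592 0.0602]
```

Call:
{"method": "jog_arm", "body": {
  "steps": [
    {"dx": 0.0,"dy": 0.0,"dz": 0.0,"twist": -0.6},
    {"dx": 0.0,"dy": 0.0,"dz": 0.0,"twist": -1.1},
    {"dx": 0.0,"dy": 0.0,"dz": 0.0,"twist": -1.1}
  ]
}}

```text
t: 12.98
tool_pos: [0.5349, -0.1813, 0.0785]
tool_rot: [2.325, -2.104, -0.006]
contact_force: [0.6, 1.2, 0.0]
opening: 0.0138
```

```bash
python3 - <<'E'
from h import *
st();dial(0,60,140,210,'d8.png')
E
```

```text
t 12.97 tcp [ 0.5349 -0.1813  0.0785] xyaw -84.3 q [-0.46  0.06  1.87 -0.    1.21  2.59] F [0.6 1.2 0. ] op 0.0138
scale 3.8666666666666667
```

View pics/d8.png

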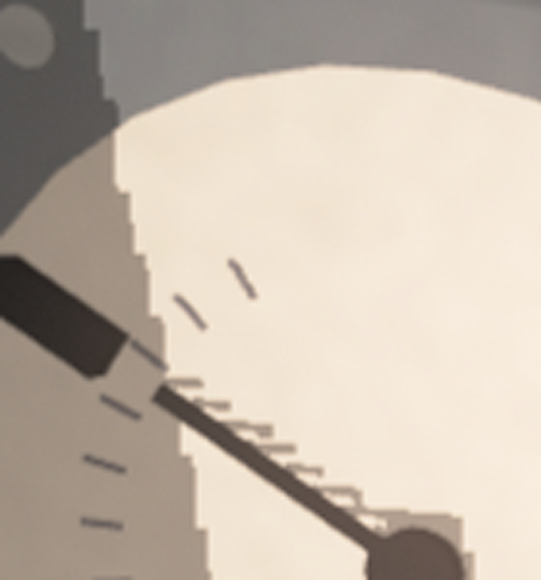

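Call:
{"method": "jog_arm", "body": {
  "steps": [
    {"dx": 0.0,"dy": 0.0,"dz": 0.0,"twist": 0.0},
    {"dx": 0.0,"dy": 0.0,"dz": 0.0,"twist": 0.0},
    {"dx": 0.0,"dy": 0.0,"dz": 0.0,"twist": 0.0},
    {"dx": 0.0,"dy": 0.0,"dz": 0.0,"twist": 0.0},
    {"dx": 0.0,"dy": 0.0,"dz": 0.5,"twist": 0.0}
  ],
  "gripper": 0
}}

```text
t: 13.65
tool_pos: [0.5327, -0.1803, 0.1058]
tool_rot: [2.324, -2.103, -0.015]
contact_force: [0.6, -0.0, 1.0]
opening: 0.0853
```

Call:
{"method": "jog_arm", "body": {
  "steps": [
    {"dx": 0.0,"dy": 0.0,"dz": 1.0,"twist": 1.0},
    {"dx": 0.4,"dy": 0.0,"dz": 2.0,"twist": 2.0},
    {"dx": 1.0,"dy": -0.2,"dz": 2.5,"twist": 3.0},
    {"dx": 1.0,"dy": -0.2,"dz": 2.5,"twist": 4.0},
    {"dx": 1.0,"dy": -0.2,"dz": 2.5,"twist": 5.0}
  ]
}}

```text
t: 14.28
tool_pos: [0.5933, -0.1926, 0.2565]
tool_rot: [2.994, -0.913, -0.007]
contact_force: [-0.1, 0.0, 0.3]
opening: 0.0853
```

```bash
python3 - <<'E'
from h import *
st();grab('wrist','w9.png')
E
```

```text
t 14.28 tcp [ 0.5933 -0.1926  0.2565] xyaw -33.9 q [-0.43  0.04  1.59 -0.01  1.52  1.74] F [-0.1  0.   0.3] op 0.0853
```

View pics/w9.png

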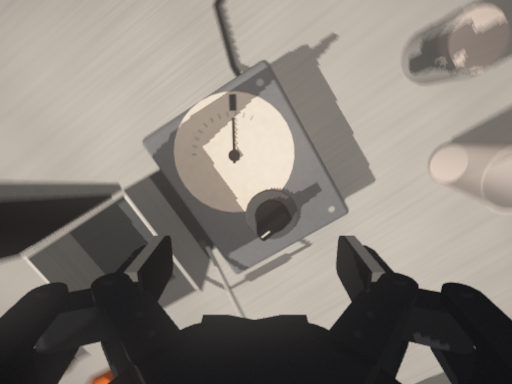

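```bash
python3 - <<'E'
from h import *
dial(195,80,275,180,'d10.png')
E
```

```text
scale 5.8
```

View pics/d10.png

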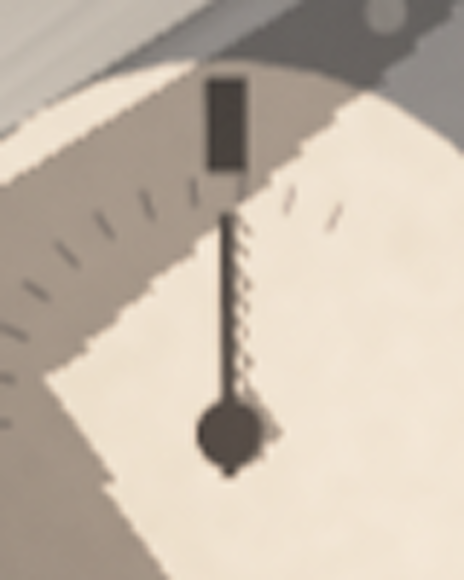

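Call:
{"method": "jog_arm", "body": {
  "steps": [
    {"dx": -1.0,"dy": 0.0,"dz": 0.0,"twist": 1.05},
    {"dx": -2.0,"dy": 0.0,"dz": 0.0,"twist": 2.1},
    {"dx": -2.0,"dy": 1.0,"dz": 0.0,"twist": 3.15},
    {"dx": -2.0,"dy": 2.0,"dz": 0.0,"twist": 4.2},
    {"dx": -2.0,"dy": 3.0,"dz": 0.0,"twist": 5.25}
  ]
}}

```text
t: 15.0
tool_pos: [0.4723, -0.0111, 0.2559]
tool_rot: [3.089, 0.497, 0.001]
contact_force: [0.6, 0.3, 0.2]
opening: 0.0851
```

Call:
{"method": "jog_arm", "body": {
  "steps": [
    {"dx": 0.0,"dy": 0.5,"dz": 0.0,"twist": 1.05},
    {"dx": 0.0,"dy": 1.5,"dz": 0.0,"twist": 2.1},
    {"dx": 0.2,"dy": 2.5,"dz": 0.0,"twist": 3.15},
    {"dx": 0.6,"dy": 3.5,"dz": 0.0,"twist": 4.2},
    {"dx": 0.6,"dy": 4.5,"dz": 0.0,"twist": 5.25}
  ]
}}

```text
t: 15.62
tool_pos: [0.5089, 0.2607, 0.2558]
tool_rot: [2.55, 1.816, 0.01]
contact_force: [1.2, -0.4, 0.1]
opening: 0.0851
```

```bash
python3 - <<'E'
from h import *
st()
E
```

```text
t 15.62 tcp [0.5089 0.2607 0.2558] xyaw 70.9 q [ 0.35 -0.09  1.72 -0.01  1.51  0.68] F [ 1.2 -0.4  0.1] op 0.0851
```

Call:
{"method": "jog_arm", "body": {
  "steps": [
    {"dx": -0.5,"dy": 0.6,"dz": 0.0,"twist": 1.05},
    {"dx": -1.0,"dy": 1.2,"dz": 0.0,"twist": 2.1},
    {"dx": -1.57,"dy": 1.87,"dz": -0.5,"twist": 3.15},
    {"dx": -1.57,"dy": 1.87,"dz": -1.0,"twist": 3.9},
    {"dx": -1.57,"dy": 1.87,"dz": -1.0,"twist": 3.9}
  ]
}}

```text
t: 16.25
tool_pos: [0.4126, 0.3722, 0.1926]
tool_rot: [1.804, 2.564, 0.007]
contact_force: [0.5, -0.4, -0.8]
opening: 0.0851
```

```bash
cat >> h.py <<'E'
def bricks(save=None,cam='wrist'):
    im=grab(cam,save); P=pts(im); f=im['frame']
    hsv=cv2.cvtColor(f,cv2.COLOR_RGB2HSV); z=P[:,:,2]
    m=((z>0.015)&(z<0.032)&(hsv[:,:,1]>80)&(hsv[:,:,0]>8)&(hsv[:,:,0]<30)&(hsv[:,:,2]<150)).astype(np.uint8)
    m=cv2.morphologyEx(m,cv2.MORPH_OPEN,np.ones((3,3),np.uint8))
    n,l,s,c=cv2.connectedComponentsWithStats(m)
    for i in range(1,n):
        if s[i,4]>60:
            q=P[l==i]; r=cv2.minAreaRect((q[:,:2]*1000).astype(np.float32))
            a=r[2] if r[1][0]>r[1][1] else r[2]+90
            print('brick px',c[i].round(),s[i,4],'ctr',np.round(r[0],1),'size',np.round(r[1],1),'long yaw',round(a,1))
E
python3 - <<'E'
from h import *
st();bricks('w11.png'); bricks('t11.png','top')
E
```

```text
t 16.25 tcp [0.4126 0.3722 0.1926] xyaw 109.7 q [ 0.6  -0.09  1.82 -0.    1.41  0.26] F [ 0.5 -0.4 -0.8] op 0.0851
brick px [254. 174.] 1140 ctr [411.  374.6] size [31.1 48.7] long yaw 109.0
brick px [401. 230.] 1128 ctr [605.6 369.5] size [49.8 33.3] long yaw 31.3
brick px [301. 268.] 939 ctr [507.8 279.2] size [33.2 48.8] long yaw 176.7
brick px [166. 178.] 109 ctr [610.5 366.9] size [48.4 32. ] long yaw 32.0
brick px [189. 203.] 110 ctr [512.  276.3] size [30.1 46.4] long yaw 177.6
brick px [163. 230.] 117 ctr [415.2 371.5] size [31.7 47.4] long yaw 109.3
```

View pics/w11.png

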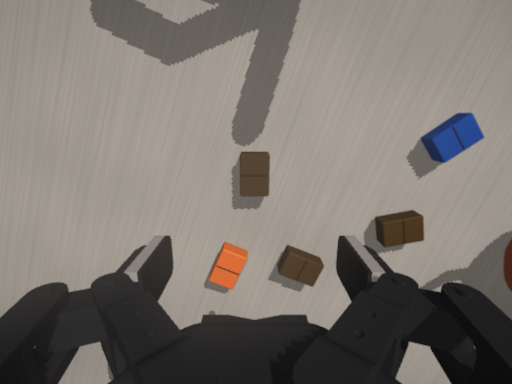

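Call:
{"method": "jog_arm", "body": {
  "steps": [
    {"dx": 0.0,"dy": 0.0,"dz": -1.0,"twist": 0.0},
    {"dx": 0.0,"dy": 0.0,"dz": -2.0,"twist": 0.0},
    {"dx": 0.0,"dy": 0.0,"dz": -2.7,"twist": 0.0},
    {"dx": 0.0,"dy": 0.0,"dz": -3.08,"twist": 0.0},
    {"dx": 0.0,"dy": 0.0,"dz": -3.08,"twist": 0.0}
  ]
}}

```text
t: 16.98
tool_pos: [0.4153, 0.372, 0.0112]
tool_rot: [1.809, 2.559, 0.014]
contact_force: [0.1, 0.1, -0.6]
opening: 0.0853
```

Call:
{"method": "jog_arm", "body": {
  "steps": [
    {"dx": 0.0,"dy": 0.0,"dz": 0.0,"twist": 0.0},
    {"dx": 0.0,"dy": 0.0,"dz": 0.0,"twist": 0.0},
    {"dx": 0.0,"dy": 0.0,"dz": 0.0,"twist": 0.0},
    {"dx": 0.0,"dy": 0.0,"dz": 0.0,"twist": 0.0},
    {"dx": 0.0,"dy": 0.0,"dz": 0.0,"twist": 0.0}
  ],
  "gripper": 255,
  "newtons": 40
}}

```text
t: 17.6
tool_pos: [0.4165, 0.3728, 0.0129]
tool_rot: [1.808, 2.558, 0.018]
contact_force: [0.2, -1.3, 6.6]
opening: 0.0331
```

Call:
{"method": "jog_arm", "body": {
  "steps": [
    {"dx": 0.0,"dy": 0.0,"dz": 0.6,"twist": 0.0},
    {"dx": 0.0,"dy": 0.0,"dz": 1.5,"twist": 0.0},
    {"dx": 0.0,"dy": 0.0,"dz": 2.5,"twist": 1.0},
    {"dx": 0.3,"dy": -0.5,"dz": 3.3,"twist": 2.0},
    {"dx": 0.7,"dy": -1.4,"dz": 3.4,"twist": 3.0}
  ]
}}

```text
t: 18.23
tool_pos: [0.4599, 0.292, 0.2223]
tool_rot: [1.08, 2.936, 0.032]
contact_force: [0.8, -0.7, -0.3]
opening: 0.0329
```

Call:
{"method": "jog_arm", "body": {
  "steps": [
    {"dx": 0.4,"dy": -0.8,"dz": 0.0,"twist": 1.0},
    {"dx": 0.8,"dy": -1.7,"dz": 0.0,"twist": 2.0},
    {"dx": 1.2,"dy": -2.5,"dz": 0.0,"twist": 3.0},
    {"dx": 1.6,"dy": -3.3,"dz": 0.0,"twist": 3.8},
    {"dx": 2.0,"dy": -4.1,"dz": 0.0,"twist": 3.8}
  ]
}}

```text
t: 18.85
tool_pos: [0.5801, 0.0442, 0.222]
tool_rot: [0.065, 3.136, 0.037]
contact_force: [0.1, 0.6, 0.5]
opening: 0.0327
```

```bash
python3 - <<'E'
from h import *
st();grab('wrist','w12.png')
E
```

```text
t 18.85 tcp [0.5801 0.0442 0.222 ] xyaw 177.6 q [-0.06 -0.05  1.73  0.02  1.46 -1.6 ] F [0.1 0.6 0.5] op 0.0327
```

View pics/w12.png

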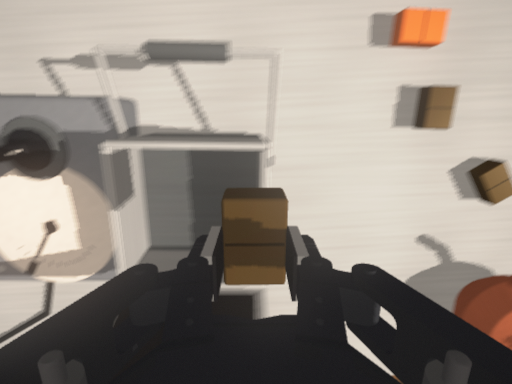

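Call:
{"method": "jog_arm", "body": {
  "steps": [
    {"dx": 0.2,"dy": -0.57,"dz": 0.0,"twist": 0.0},
    {"dx": 0.2,"dy": -0.57,"dz": -0.5,"twist": 0.0},
    {"dx": 0.2,"dy": -0.57,"dz": -1.3,"twist": 0.0},
    {"dx": 0.2,"dy": -0.57,"dz": -2.0,"twist": 0.0},
    {"dx": 0.2,"dy": -0.57,"dz": -2.0,"twist": 0.0}
  ]
}}

```text
t: 19.52
tool_pos: [0.5905, 0.0052, 0.097]
tool_rot: [-0.073, -3.138, -0.031]
contact_force: [-0.0, 0.8, -1.4]
opening: 0.0329
```

Call:
{"method": "jog_arm", "body": {
  "steps": [
    {"dx": 0.0,"dy": 0.0,"dz": 0.0,"twist": 0.0},
    {"dx": 0.0,"dy": 0.0,"dz": 0.0,"twist": 0.0},
    {"dx": 0.0,"dy": 0.0,"dz": 0.0,"twist": 0.0},
    {"dx": 0.0,"dy": 0.0,"dz": 1.0,"twist": 0.0},
    {"dx": 0.0,"dy": 0.0,"dz": 2.0,"twist": 0.0}
  ],
  "gripper": 100
}}

```text
t: 20.15
tool_pos: [0.5902, 0.0053, 0.2188]
tool_rot: [-0.074, -3.137, -0.031]
contact_force: [1.7, -1.0, 0.5]
opening: 0.0519
```

```bash
python3 - <<'E'
from h import *
st();grab('wrist','w13.png')
E
```

```text
t 20.15 tcp [0.5902 0.0053 0.2188] xyaw 177.3 q [-0.13 -0.02  1.71  0.02  1.46 -1.65] F [ 1.7 -1.   0.5] op 0.0519
```

View pics/w13.png

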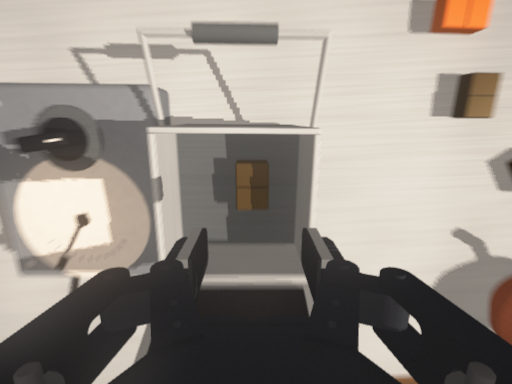

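Call:
{"method": "jog_arm", "body": {
  "steps": [
    {"dx": -0.25,"dy": 0.9,"dz": 0.0,"twist": 0.0},
    {"dx": -0.5,"dy": 1.8,"dz": 0.0,"twist": 0.0},
    {"dx": -0.8,"dy": 2.7,"dz": 0.0,"twist": 0.0},
    {"dx": -1.05,"dy": 3.65,"dz": -0.2,"twist": 0.0},
    {"dx": -1.32,"dy": 4.55,"dz": -0.5,"twist": 0.0}
  ],
  "gripper": 0
}}

```text
t: 20.82
tool_pos: [0.5161, 0.28, 0.2022]
tool_rot: [0.073, 3.123, 0.031]
contact_force: [0.2, -0.8, -1.5]
opening: 0.0853
```

Call:
{"method": "jog_arm", "body": {
  "steps": [
    {"dx": 0.0,"dy": 0.0,"dz": 0.0,"twist": 0.0}
  ]
}}

```text
t: 20.95
tool_pos: [0.5139, 0.2828, 0.201]
tool_rot: [0.065, 3.125, 0.03]
contact_force: [0.5, 0.1, -0.3]
opening: 0.0853
```

```bash
python3 - <<'E'
from h import *
st();bricks('w14.png'); bricks('t14.png','top')
E
```

```text
t 20.95 tcp [0.5139 0.2828 0.201 ] xyaw 177.6 q [ 0.37 -0.03  1.75  0.01  1.4  -1.16] F [ 0.5  0.1 -0.3] op 0.0853
brick px [248. 170.] 1076 ctr [507.8 278.8] size [31.2 48.1] long yaw 176.6
brick px [321. 242.] 825 ctr [606.1 368.7] size [48.1 32.2] long yaw 30.9
```

View pics/w14.png

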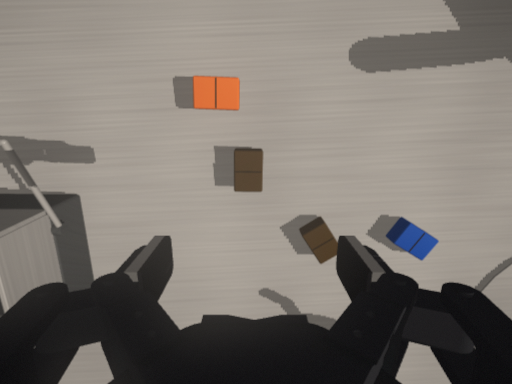

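Call:
{"method": "jog_arm", "body": {
  "steps": [
    {"dx": -0.06,"dy": -0.08,"dz": -1.0,"twist": -0.1},
    {"dx": -0.06,"dy": -0.08,"dz": -2.0,"twist": -0.1},
    {"dx": -0.06,"dy": -0.08,"dz": -2.8,"twist": -0.1},
    {"dx": -0.06,"dy": -0.08,"dz": -3.15,"twist": -0.1},
    {"dx": -0.06,"dy": -0.08,"dz": -3.15,"twist": -0.1}
  ]
}}

```text
t: 21.68
tool_pos: [0.5124, 0.2739, 0.0128]
tool_rot: [0.101, 3.123, 0.028]
contact_force: [-0.1, 0.2, 0.7]
opening: 0.0853
```

Call:
{"method": "jog_arm", "body": {
  "steps": [
    {"dx": 0.0,"dy": 0.0,"dz": 0.0,"twist": 0.0},
    {"dx": 0.0,"dy": 0.0,"dz": 0.0,"twist": 0.0},
    {"dx": 0.0,"dy": 0.0,"dz": 0.0,"twist": 0.0},
    {"dx": 0.0,"dy": 0.0,"dz": 0.0,"twist": 0.0},
    {"dx": 0.0,"dy": 0.0,"dz": 0.0,"twist": 0.0}
  ],
  "gripper": 255
}}

```text
t: 22.3
tool_pos: [0.5138, 0.2743, 0.0146]
tool_rot: [0.101, 3.12, 0.03]
contact_force: [0.0, -0.9, 5.7]
opening: 0.0329
```

Call:
{"method": "jog_arm", "body": {
  "steps": [
    {"dx": 0.0,"dy": 0.0,"dz": 0.6,"twist": 0.0},
    {"dx": 0.0,"dy": 0.0,"dz": 1.5,"twist": 0.0},
    {"dx": 0.0,"dy": 0.0,"dz": 2.5,"twist": 0.0},
    {"dx": 0.2,"dy": -0.5,"dz": 3.3,"twist": 0.0},
    {"dx": 0.4,"dy": -1.4,"dz": 3.4,"twist": 0.0}
  ]
}}

```text
t: 22.92
tool_pos: [0.5401, 0.1912, 0.2244]
tool_rot: [0.095, 3.111, 0.033]
contact_force: [1.0, 0.3, -0.4]
opening: 0.0328
```

Call:
{"method": "jog_arm", "body": {
  "steps": [
    {"dx": 0.2,"dy": -0.9,"dz": 0.0,"twist": 0.0},
    {"dx": 0.5,"dy": -1.8,"dz": 0.0,"twist": 0.0},
    {"dx": 0.7,"dy": -2.7,"dz": 0.0,"twist": 0.0},
    {"dx": 0.9,"dy": -3.5,"dz": 0.0,"twist": 0.0},
    {"dx": 0.9,"dy": -3.7,"dz": 0.0,"twist": 0.0}
  ]
}}

```text
t: 23.55
tool_pos: [0.5941, -0.0333, 0.2239]
tool_rot: [0.1, 3.112, 0.033]
contact_force: [1.0, 0.1, -0.8]
opening: 0.0323
```

```bash
python3 - <<'E'
from h import *
st();grab('wrist','w15.png')
E
```

```text
t 23.55 tcp [ 0.5941 -0.0333  0.2239] xyaw 176.3 q [-0.19 -0.03  1.71  0.03  1.44 -1.7 ] F [ 1.   0.1 -0.8] op 0.0323
```

View pics/w15.png

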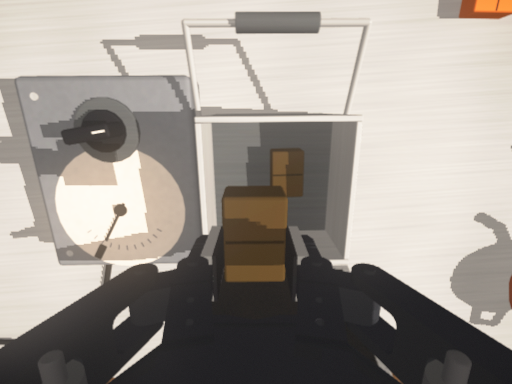

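Call:
{"method": "jog_arm", "body": {
  "steps": [
    {"dx": 0.0,"dy": 0.12,"dz": -0.5,"twist": 0.0},
    {"dx": 0.0,"dy": 0.12,"dz": -1.3,"twist": 0.0},
    {"dx": 0.0,"dy": 0.12,"dz": -1.9,"twist": 0.0},
    {"dx": 0.0,"dy": 0.12,"dz": -1.9,"twist": 0.0}
  ]
}}

```text
t: 24.1
tool_pos: [0.5906, -0.0241, 0.1058]
tool_rot: [0.097, 3.12, 0.035]
contact_force: [-0.7, 0.8, -0.3]
opening: 0.0329
```

Call:
{"method": "jog_arm", "body": {
  "steps": [
    {"dx": 0.0,"dy": 0.0,"dz": 0.0,"twist": 0.0},
    {"dx": 0.0,"dy": 0.0,"dz": 0.0,"twist": 0.0},
    {"dx": 0.0,"dy": 0.0,"dz": 0.0,"twist": 0.0},
    {"dx": 0.0,"dy": 0.0,"dz": 1.0,"twist": 0.0},
    {"dx": 0.0,"dy": 0.0,"dz": 2.0,"twist": 0.0}
  ],
  "gripper": 125
}}

```text
t: 24.72
tool_pos: [0.5903, -0.0241, 0.2274]
tool_rot: [0.097, 3.121, 0.035]
contact_force: [-0.1, 0.0, 0.5]
opening: 0.0435
```

```bash
python3 - <<'E'
from h import *
st();grab('wrist','w16.png'); bricks(None,'top'); bricks(None,'scene')
E
```

```text
t 24.73 tcp [ 0.5903 -0.0241  0.2274] xyaw 176.4 q [-0.18 -0.04  1.71  0.03  1.45 -1.69] F [-0.1  0.   0.5] op 0.0435
brick px [166. 177.] 109 ctr [610.9 366.7] size [48.5 31.8] long yaw 29.3
brick px [338. 249.] 196 ctr [422.5 248.6] size [47.4 34.9] long yaw 85.5
brick px [309. 321.] 265 ctr [610.  373.4] size [47.6 30.4] long yaw 31.7
```

View pics/w16.png

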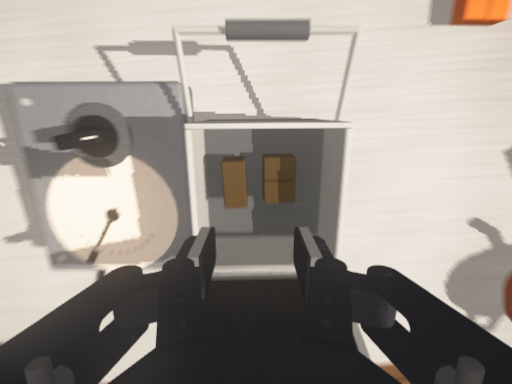

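Call:
{"method": "jog_arm", "body": {
  "steps": [
    {"dx": 0.0,"dy": 1.0,"dz": 0.0,"twist": 0.7},
    {"dx": 0.0,"dy": 2.0,"dz": 0.0,"twist": 1.4},
    {"dx": 0.0,"dy": 3.0,"dz": 0.0,"twist": 2.1},
    {"dx": 0.1,"dy": 4.0,"dz": 0.0,"twist": 2.8},
    {"dx": 0.2,"dy": 5.0,"dz": 0.0,"twist": 3.4}
  ],
  "gripper": 0
}}

```text
t: 25.5
tool_pos: [0.605, 0.2771, 0.2315]
tool_rot: [-0.824, 3.008, 0.045]
contact_force: [1.0, -0.5, 1.0]
opening: 0.0853
```

Call:
{"method": "jog_arm", "body": {
  "steps": [
    {"dx": 0.1,"dy": 0.8,"dz": 0.0,"twist": 0.0},
    {"dx": 0.1,"dy": 1.45,"dz": -0.4,"twist": 0.0},
    {"dx": 0.1,"dy": 1.45,"dz": -0.4,"twist": 0.0}
  ]
}}

```text
t: 25.88
tool_pos: [0.6086, 0.3657, 0.2027]
tool_rot: [-0.831, 3.014, 0.044]
contact_force: [0.4, 0.4, -0.3]
opening: 0.0852
```

```bash
python3 - <<'E'
from h import *
st();bricks('w17.png')
E
```

```text
t 25.88 tcp [0.6086 0.3657 0.2027] xyaw -149.2 q [ 0.43  0.25  1.44  0.03  1.43 -1.69] F [ 0.4  0.4 -0.3] op 0.0852
brick px [254. 173.] 1066 ctr [606.2 368.8] size [47.7 32.1] long yaw 31.2
```

View pics/w17.png

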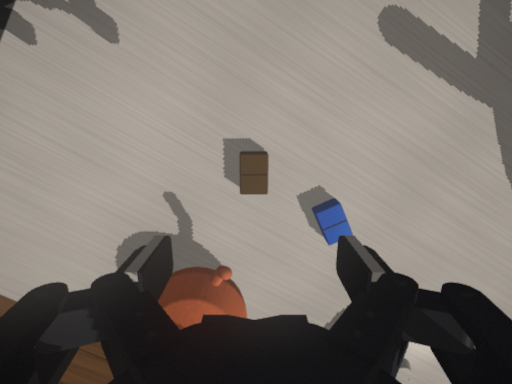

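```bash
python3 - <<'E'
from h import *
im=grab('top');P=pts(im);hsv=cv2.cvtColor(im['frame'],cv2.COLOR_RGB2HSV)
m=(P[:,:,2]>.03)&(P[:,:,0]>.6)&(P[:,:,1]>.2)&(P[:,:,1]<.5)&(hsv[:,:,0]<15)&(hsv[:,:,1]>120)
m[:, :130]=0
m=m&(P[:,:,2]<.2)
q=P[m]; print(len(q),q.min(0),q.max(0))
E
```

```text
836 [0.70739002 0.332683   0.03169137] [0.89752625 0.44485259 0.10885016]
```

Call:
{"method": "jog_arm", "body": {
  "steps": [
    {"dx": 0.0,"dy": 0.03,"dz": -1.0,"twist": 0.0},
    {"dx": 0.0,"dy": 0.03,"dz": -2.0,"twist": 0.0},
    {"dx": 0.0,"dy": 0.03,"dz": -2.8,"twist": 0.0},
    {"dx": 0.0,"dy": 0.03,"dz": -3.15,"twist": 0.0},
    {"dx": 0.0,"dy": 0.03,"dz": -3.15,"twist": 0.0}
  ]
}}

```text
t: 26.6
tool_pos: [0.6102, 0.3643, 0.0162]
tool_rot: [-0.824, 3.013, 0.043]
contact_force: [0.0, -1.0, 0.1]
opening: 0.0854
```

Call:
{"method": "jog_arm", "body": {
  "steps": [
    {"dx": 0.0,"dy": 0.0,"dz": 0.0,"twist": 0.0},
    {"dx": 0.0,"dy": 0.0,"dz": 0.0,"twist": 0.0},
    {"dx": 0.0,"dy": 0.0,"dz": 0.0,"twist": 0.0},
    {"dx": 0.0,"dy": 0.0,"dz": 0.0,"twist": 0.0},
    {"dx": 0.0,"dy": 0.0,"dz": 0.0,"twist": 0.0}
  ],
  "gripper": 255
}}

```text
t: 27.22
tool_pos: [0.6116, 0.365, 0.0185]
tool_rot: [-0.823, 3.01, 0.044]
contact_force: [0.3, -0.2, 5.8]
opening: 0.0324
```

Call:
{"method": "jog_arm", "body": {
  "steps": [
    {"dx": 0.0,"dy": 0.0,"dz": 0.6,"twist": 0.0},
    {"dx": 0.0,"dy": 0.0,"dz": 1.5,"twist": 0.0},
    {"dx": 0.0,"dy": 0.0,"dz": 2.5,"twist": 0.0},
    {"dx": 0.0,"dy": -0.5,"dz": 3.3,"twist": -0.5},
    {"dx": 0.0,"dy": -1.4,"dz": 3.4,"twist": -1.0}
  ]
}}

```text
t: 27.85
tool_pos: [0.6136, 0.2822, 0.229]
tool_rot: [-0.556, 3.058, 0.043]
contact_force: [1.3, -1.0, -0.6]
opening: 0.0322
```

Call:
{"method": "jog_arm", "body": {
  "steps": [
    {"dx": 0.0,"dy": -0.9,"dz": 0.0,"twist": -0.6},
    {"dx": -0.1,"dy": -1.9,"dz": 0.0,"twist": -1.2},
    {"dx": -0.2,"dy": -2.9,"dz": 0.0,"twist": -1.8},
    {"dx": -0.2,"dy": -3.9,"dz": 0.0,"twist": -2.4},
    {"dx": -0.2,"dy": -4.7,"dz": 0.0,"twist": -2.4}
  ]
}}

```text
t: 28.48
tool_pos: [0.601, -0.0019, 0.229]
tool_rot: [0.094, 3.102, 0.031]
contact_force: [0.3, 0.4, -0.6]
opening: 0.0325
```

```bash
python3 - <<'E'
from h import *
st();grab('wrist','w18.png')
E
```

```text
t 28.48 tcp [ 0.601  -0.0019  0.229 ] xyaw 176.5 q [-0.14 -0.03  1.7   0.02  1.43 -1.65] F [ 0.3  0.4 -0.6] op 0.0325
```

View pics/w18.png

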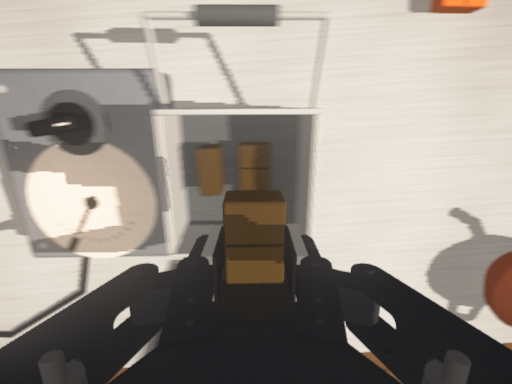

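Call:
{"method": "jog_arm", "body": {
  "steps": [
    {"dx": 0.1,"dy": -0.12,"dz": -0.5,"twist": 0.0},
    {"dx": 0.1,"dy": -0.12,"dz": -1.3,"twist": 0.0},
    {"dx": 0.1,"dy": -0.12,"dz": -1.8,"twist": 0.0},
    {"dx": 0.1,"dy": -0.12,"dz": -1.8,"twist": 0.0}
  ]
}}

```text
t: 29.02
tool_pos: [0.6045, -0.0135, 0.1171]
tool_rot: [0.1, 3.109, 0.025]
contact_force: [-0.6, 0.6, 0.3]
opening: 0.0326
```

Call:
{"method": "jog_arm", "body": {
  "steps": [
    {"dx": 0.0,"dy": 0.0,"dz": 0.0,"twist": 0.0},
    {"dx": 0.0,"dy": 0.0,"dz": 0.0,"twist": 0.0},
    {"dx": 0.0,"dy": 0.0,"dz": 0.0,"twist": 0.0},
    {"dx": -0.2,"dy": 0.0,"dz": 1.0,"twist": 0.0},
    {"dx": -0.5,"dy": 0.0,"dz": 2.0,"twist": 0.0}
  ],
  "gripper": 125
}}

```text
t: 29.65
tool_pos: [0.5741, -0.0135, 0.2385]
tool_rot: [0.099, 3.109, 0.025]
contact_force: [0.3, 0.7, 0.1]
opening: 0.0435
```

```bash
python3 - <<'E'
from h import *
st();grab('wrist','w19.png'); bricks(None,'top'); im=grab('scene','s19.png')
f=im['frame'][100:384,150:420,::-1]; cv2.imwrite('pics/s19c.png',cv2.resize(f,None,fx=2,fy=2))
im=grab('wrist'); P=pts(im); m=(abs(P[:,:,0]-.602)<.06)&(abs(P[:,:,1]+.011)<.06)&(P[:,:,2]>.07); z=P[:,:,2][m]; print(np.percentile(z,[50,90,99,100]))
E
```

```text
t 29.65 tcp [ 0.5741 -0.0135  0.2385] xyaw 176.3 q [-0.16 -0.09  1.74  0.02  1.46 -1.67] F [0.3 0.7 0.1] op 0.0435
[0.32020294 0.33737798 0.3441864  0.34576929]
```

View pics/w19.png

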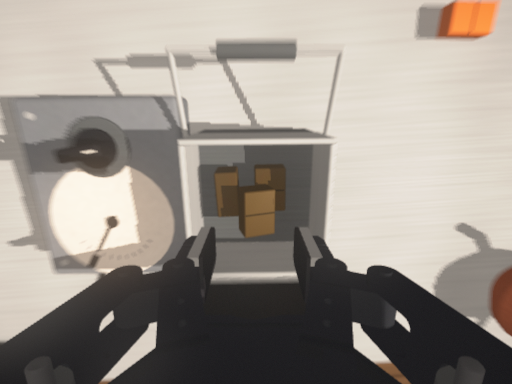

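View pics/s19c.png

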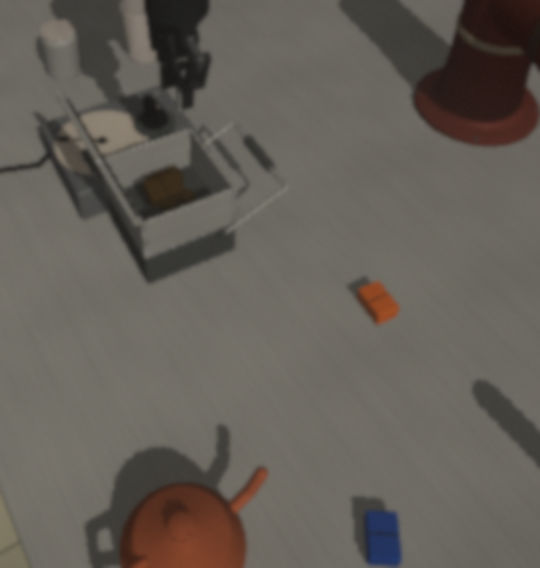

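```bash
python3 - <<'E'
from h import *
im=grab('wrist'); P=pts(im)
for v,u in [(190,228),(210,258),(228,258),(180,270),(195,250)]: print(u,v,P[v,u].round(3))
print('lid/bail'); 
for v,u in [(50,256),(48,170),(140,256)]: print(u,v,P[v,u].round(4))
E
```

```text
228 190 [ 0.586 -0.041  0.094]
258 210 [ 0.605 -0.01   0.112]
258 228 [ 0.625 -0.011  0.112]
270 180 [0.58  0.005 0.084]
250 195 [ 0.587 -0.017  0.115]
lid/bail
256 50 [ 0.4542 -0.0029  0.1099]
170 48 [ 0.4467 -0.0798  0.1031]
256 140 [ 0.5305 -0.008   0.1283]
```

View pics/s19.png

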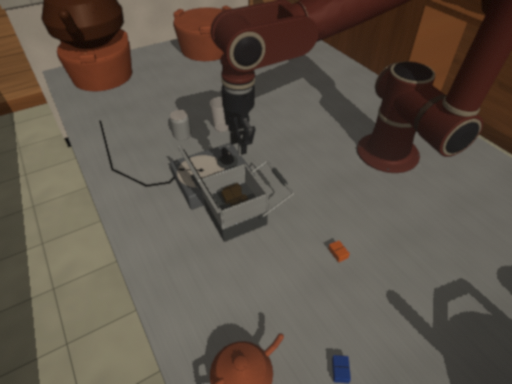

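Call:
{"method": "jog_arm", "body": {
  "steps": [
    {"dx": 0.0,"dy": 0.0,"dz": 0.8,"twist": 0.0},
    {"dx": 0.0,"dy": 0.0,"dz": 1.7,"twist": 0.0},
    {"dx": 0.9,"dy": 0.0,"dz": 1.7,"twist": 0.0},
    {"dx": 1.8,"dy": 0.0,"dz": 1.7,"twist": 0.0},
    {"dx": 2.7,"dy": -0.05,"dz": 1.7,"twist": 0.0}
  ],
  "gripper": 255
}}

```text
t: 30.52
tool_pos: [0.7379, -0.0163, 0.3368]
tool_rot: [0.099, 3.111, 0.026]
contact_force: [1.6, -0.0, 0.3]
opening: -0.0002
```

Call:
{"method": "jog_arm", "body": {
  "steps": [
    {"dx": 0.5,"dy": 0.0,"dz": 0.0,"twist": 0.0},
    {"dx": 0.9,"dy": 0.0,"dz": 0.0,"twist": 0.0},
    {"dx": 0.9,"dy": 0.0,"dz": 0.0,"twist": 0.0}
  ]
}}

```text
t: 30.9
tool_pos: [0.7923, -0.0163, 0.332]
tool_rot: [0.099, 3.117, 0.026]
contact_force: [-0.3, -0.4, -0.1]
opening: 0.0001
```

```bash
python3 - <<'E'
from h import *
st();grab('wrist','w20.png');im=grab('scene','s20.png')
f=im['frame'][30:280,120:340,::-1]; cv2.imwrite('pics/s20c.png',cv2.resize(f,None,fx=2.3,fy=2.3))
P=pts(grab('top')); m=(P[:,:,0]>.62)&(P[:,:,0]<.74)&(abs(P[:,:,1]+.013)<.06)&(P[:,:,2]>.24)&(P[:,:,2]<.285); print(P[m].mean(0) if m.any() else None)
E
```

```text
t 30.9 tcp [ 0.7923 -0.0163  0.332 ] xyaw 176.3 q [-0.12  0.4   1.05  0.02  1.67 -1.63] F [-0.3 -0.4 -0.1] op 0.0001
None
```

View pics/s20c.png

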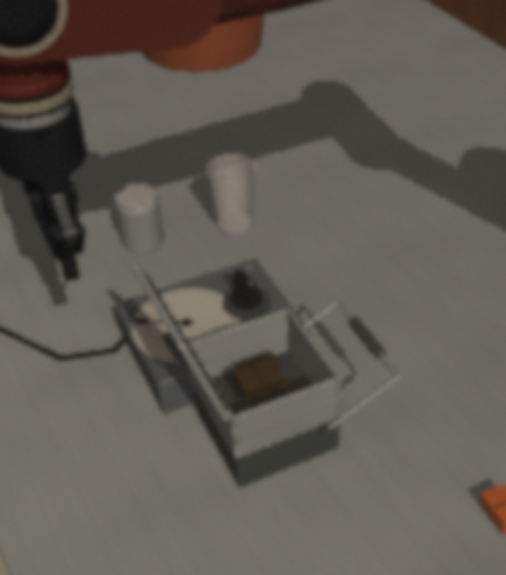

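View pics/w20.png

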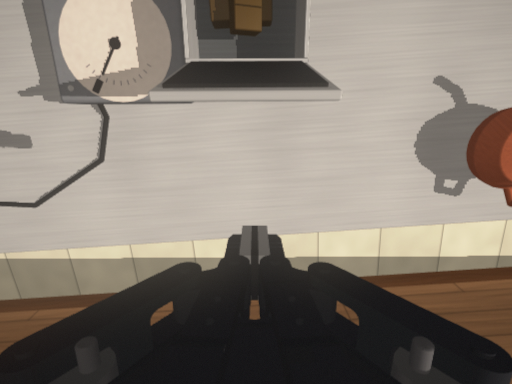

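Call:
{"method": "jog_arm", "body": {
  "steps": [
    {"dx": 0.0,"dy": 0.0,"dz": -0.8,"twist": 0.0},
    {"dx": 0.0,"dy": 0.0,"dz": -1.6,"twist": 0.0},
    {"dx": -0.5,"dy": 0.0,"dz": -1.6,"twist": 0.0},
    {"dx": -1.0,"dy": 0.0,"dz": -1.6,"twist": 0.0},
    {"dx": -1.3,"dy": 0.0,"dz": -1.6,"twist": 0.0}
  ]
}}

```text
t: 31.68
tool_pos: [0.7116, -0.0161, 0.2404]
tool_rot: [0.099, 3.112, 0.026]
contact_force: [1.5, 0.0, 0.4]
opening: -0.0001
```

Call:
{"method": "jog_arm", "body": {
  "steps": [
    {"dx": -0.3,"dy": 0.0,"dz": 0.0,"twist": 0.0},
    {"dx": -0.6,"dy": 0.0,"dz": 0.0,"twist": 0.0},
    {"dx": -0.9,"dy": 0.0,"dz": 0.0,"twist": 0.0},
    {"dx": -1.2,"dy": 0.0,"dz": 0.0,"twist": 0.0},
    {"dx": -1.5,"dy": 0.0,"dz": 0.0,"twist": 0.0}
  ]
}}

```text
t: 32.3
tool_pos: [0.6202, -0.0159, 0.241]
tool_rot: [0.099, 3.11, 0.026]
contact_force: [0.2, -0.6, 0.4]
opening: 0.0
```

```bash
python3 - <<'E'
from h import *
st();grab('wrist','w21.png');im=grab('scene')
f=im['frame'][30:280,120:340,::-1]; cv2.imwrite('pics/s21c.png',cv2.resize(f,None,fx=2.3,fy=2.3))
E
```

```text
t 32.3 tcp [ 0.6202 -0.0159  0.241 ] xyaw 176.3 q [-0.15  0.02  1.63  0.02  1.46 -1.66] F [ 0.2 -0.6  0.4] op 0.0
```

View pics/s21c.png

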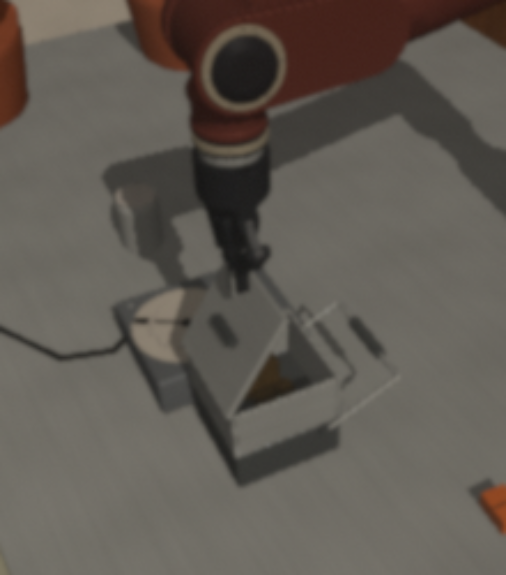

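Call:
{"method": "jog_arm", "body": {
  "steps": [
    {"dx": 0.0,"dy": 0.0,"dz": 0.5,"twist": -1.0},
    {"dx": 0.0,"dy": 0.0,"dz": 1.0,"twist": -2.0},
    {"dx": 0.0,"dy": 0.0,"dz": 1.2,"twist": -3.0},
    {"dx": 0.0,"dy": 0.0,"dz": 1.2,"twist": -4.0},
    {"dx": 0.0,"dy": 0.0,"dz": 1.2,"twist": -5.0}
  ]
}}

```text
t: 33.02
tool_pos: [0.62, -0.0158, 0.3137]
tool_rot: [1.41, 2.769, 0.005]
contact_force: [-0.4, -0.1, 0.2]
opening: -0.0002
```

Call:
{"method": "jog_arm", "body": {
  "steps": [
    {"dx": -0.5,"dy": 0.0,"dz": 0.0,"twist": -1.0},
    {"dx": -1.0,"dy": 0.0,"dz": 0.0,"twist": -2.0},
    {"dx": -1.5,"dy": 0.0,"dz": 0.0,"twist": -3.0},
    {"dx": -2.2,"dy": 0.1,"dz": 0.0,"twist": -4.0},
    {"dx": -2.75,"dy": 0.2,"dz": 0.0,"twist": -4.0}
  ],
  "gripper": 0
}}

```text
t: 33.65
tool_pos: [0.4538, -0.0037, 0.3139]
tool_rot: [2.274, 2.118, -0.013]
contact_force: [0.2, -0.3, -0.6]
opening: 0.0855
```

Call:
{"method": "jog_arm", "body": {
  "steps": [
    {"dx": 0.0,"dy": 0.0,"dz": -0.7,"twist": 0.0},
    {"dx": 0.0,"dy": 0.0,"dz": -1.5,"twist": 0.0},
    {"dx": 0.0,"dy": 0.0,"dz": -1.7,"twist": 0.0},
    {"dx": 0.0,"dy": 0.0,"dz": -1.7,"twist": 0.0}
  ]
}}

```text
t: 34.15
tool_pos: [0.4537, -0.0037, 0.2121]
tool_rot: [2.274, 2.118, -0.013]
contact_force: [0.1, 0.1, 1.2]
opening: 0.0855
```

```bash
python3 - <<'E'
from h import *
st();im=grab('wrist','w22.png')
P=pts(im)
m=(P[:,:,0]>.42)&(P[:,:,0]<.49)&(abs(P[:,:,1])<.06)&(P[:,:,2]>.09)&(P[:,:,2]<.13);q=P[m];print(q.mean(0),q[:,2].max(),cv2.minAreaRect((q[:,:2]*1000).astype(np.float32)))
im=grab('scene')
f=im['frame'][30:280,120:340,::-1]; cv2.imwrite('pics/s22c.png',cv2.resize(f,None,fx=2.3,fy=2.3))
E
```

```text
t 34.15 tcp [ 0.4537 -0.0037  0.2121] xyaw 85.9 q [-0.16 -0.38  2.03 -0.03  1.47 -0.08] F [0.1 0.1 1.2] op 0.0855
[0.45361512 0.00215826 0.10717148] 0.11162630310224089 ((453.42205810546875, 0.109100341796875), (119.70861053466797, 15.926974296569824), 86.32902526855469)
```

View pics/w22.png

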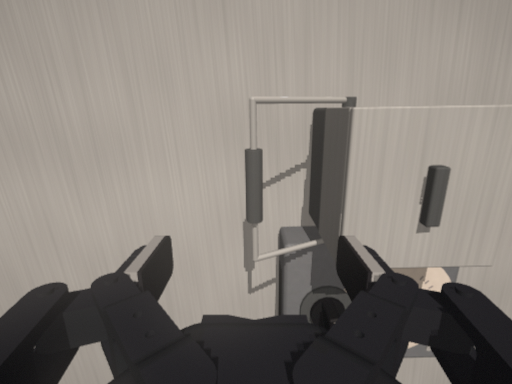

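View pics/s22c.png

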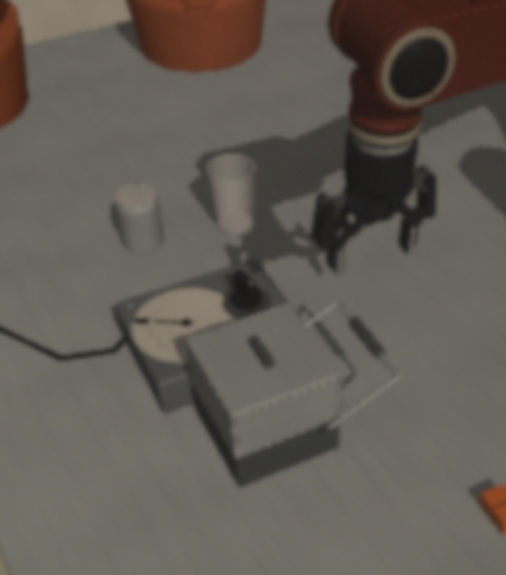

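Call:
{"method": "jog_arm", "body": {
  "steps": [
    {"dx": 0.03,"dy": 0.0,"dz": -0.8,"twist": 0.1},
    {"dx": 0.03,"dy": 0.0,"dz": -1.5,"twist": 0.1},
    {"dx": 0.03,"dy": 0.0,"dz": -2.05,"twist": 0.1},
    {"dx": 0.03,"dy": 0.0,"dz": -2.05,"twist": 0.1}
  ]
}}

```text
t: 34.75
tool_pos: [0.4561, -0.0038, 0.0905]
tool_rot: [2.255, 2.138, -0.012]
contact_force: [-0.3, 0.9, 0.4]
opening: 0.0851
```

Call:
{"method": "jog_arm", "body": {
  "steps": [
    {"dx": 0.0,"dy": 0.0,"dz": 0.0,"twist": 0.0},
    {"dx": 0.0,"dy": 0.0,"dz": 0.0,"twist": 0.0},
    {"dx": 0.0,"dy": 0.0,"dz": 0.0,"twist": 0.0},
    {"dx": 0.0,"dy": 0.0,"dz": 0.0,"twist": 0.0},
    {"dx": 0.0,"dy": 0.0,"dz": 0.0,"twist": 0.0}
  ],
  "gripper": 255,
  "newtons": 25
}}

```text
t: 35.38
tool_pos: [0.4553, -0.0038, 0.0914]
tool_rot: [2.256, 2.139, -0.015]
contact_force: [-5.7, -0.0, 8.1]
opening: 0.0152
```

Call:
{"method": "jog_arm", "body": {
  "steps": [
    {"dx": 0.16,"dy": -0.01,"dz": 0.28,"twist": 0.0},
    {"dx": 0.36,"dy": -0.02,"dz": 0.52,"twist": 0.0},
    {"dx": 0.61,"dy": -0.03,"dz": 0.73,"twist": 0.0},
    {"dx": 0.88,"dy": -0.05,"dz": 0.89,"twist": 0.0},
    {"dx": 1.18,"dy": -0.06,"dz": 1.0,"twist": 0.0}
  ]
}}

```text
t: 36.0
tool_pos: [0.527, -0.0076, 0.1538]
tool_rot: [2.256, 2.139, -0.016]
contact_force: [-3.3, -1.0, 4.1]
opening: 0.0149
```

Call:
{"method": "jog_arm", "body": {
  "steps": [
    {"dx": 0.31,"dy": -0.02,"dz": 0.03,"twist": 0.0},
    {"dx": 0.63,"dy": -0.03,"dz": 0.03,"twist": 0.0},
    {"dx": 0.88,"dy": -0.05,"dz": -0.01,"twist": 0.0},
    {"dx": 1.05,"dy": -0.05,"dz": -0.05,"twist": 0.0},
    {"dx": 1.05,"dy": -0.05,"dz": -0.05,"twist": 0.0}
  ]
}}

```text
t: 36.62
tool_pos: [0.591, -0.0111, 0.1515]
tool_rot: [2.255, 2.138, -0.015]
contact_force: [-1.0, -2.6, 1.6]
opening: 0.0154
```

```bash
python3 - <<'E'
from h import *
st();im=grab('wrist','w23.png')
im=grab('scene')
f=im['frame'][30:280,120:340,::-1]; cv2.imwrite('pics/s23c.png',cv2.resize(f,None,fx=2.3,fy=2.3))
E
```

```text
t 36.62 tcp [ 0.591  -0.0111  0.1515] xyaw 86.9 q [-0.13  0.02  1.78 -0.03  1.32 -0.07] F [-1.  -2.6  1.6] op 0.0154
```

View pics/w23.png

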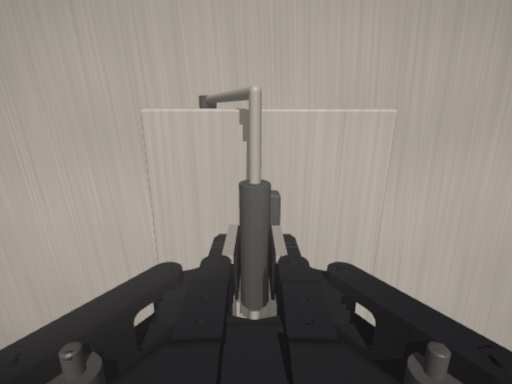

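View pics/s23c.png

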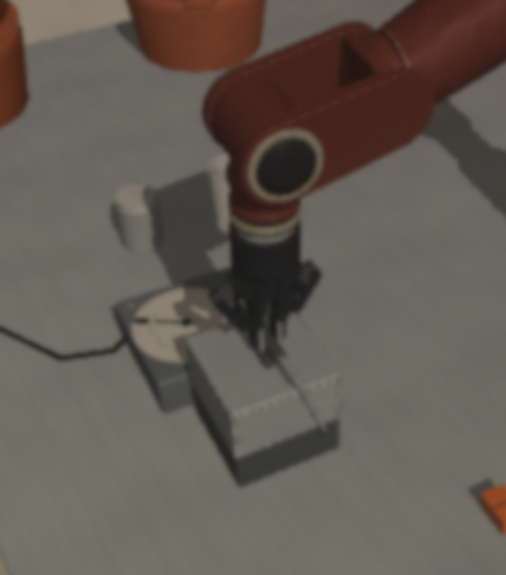

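Call:
{"method": "jog_arm", "body": {
  "steps": [
    {"dx": 0.0,"dy": 0.0,"dz": 0.0,"twist": 0.0},
    {"dx": 0.0,"dy": 0.0,"dz": 0.0,"twist": 0.0},
    {"dx": 0.0,"dy": 0.0,"dz": 0.0,"twist": 0.0},
    {"dx": 0.0,"dy": 0.0,"dz": 0.0,"twist": 0.0},
    {"dx": 0.0,"dy": 0.0,"dz": 0.4,"twist": 0.0}
  ],
  "gripper": 0
}}

```text
t: 37.35
tool_pos: [0.5889, -0.0108, 0.1733]
tool_rot: [2.258, 2.14, -0.02]
contact_force: [0.2, 0.0, 0.0]
opening: 0.0856
```

Call:
{"method": "jog_arm", "body": {
  "steps": [
    {"dx": 0.0,"dy": 0.0,"dz": 0.8,"twist": 0.0},
    {"dx": 0.0,"dy": 0.0,"dz": 1.6,"twist": 0.0},
    {"dx": -0.5,"dy": 0.0,"dz": 2.2,"twist": 0.0},
    {"dx": -1.2,"dy": 0.5,"dz": 2.2,"twist": 0.0},
    {"dx": -2.0,"dy": 1.2,"dz": 2.2,"twist": 0.0}
  ]
}}

```text
t: 37.98
tool_pos: [0.4691, 0.0606, 0.3061]
tool_rot: [2.259, 2.137, -0.018]
contact_force: [-0.4, 0.9, -0.7]
opening: 0.0857
```

Call:
{"method": "jog_arm", "body": {
  "steps": [
    {"dx": -0.3,"dy": 1.0,"dz": 0.0,"twist": 0.0},
    {"dx": -0.6,"dy": 2.0,"dz": 0.0,"twist": 0.0},
    {"dx": -0.8,"dy": 3.0,"dz": 0.0,"twist": 0.0},
    {"dx": -0.8,"dy": 4.0,"dz": 0.0,"twist": 0.0},
    {"dx": -0.8,"dy": 5.0,"dz": 0.0,"twist": 0.0}
  ]
}}

```text
t: 38.6
tool_pos: [0.4205, 0.3627, 0.3064]
tool_rot: [2.259, 2.138, -0.016]
contact_force: [1.1, -0.2, -0.6]
opening: 0.0849
```

```bash
python3 - <<'E'
from h import *
st()
im=grab('scene')
f=im['frame'][30:280,120:340,::-1]; cv2.imwrite('pics/s24c.png',cv2.resize(f,None,fx=2.3,fy=2.3))
bricks(None,'scene')
im=grab('top','t24.png'); P=pts(im); f=im['frame'][:,:,::-1]
cv2.imwrite('pics/t24c.png',cv2.resize(f[115:225,235:355],(640,587),interpolation=cv2.INTER_CUBIC))
m=(abs(P[:,:,0]-.6)<.03)&(abs(P[:,:,1]+.011)<.03); print(np.percentile(P[:,:,2][m],[5,50,95,100]))
k=m&(P[:,:,2]>.155); print(P[k].mean(0),k.sum())
E
```

```text
t 38.6 tcp [0.4205 0.3627 0.3064] xyaw 86.8 q [ 0.59 -0.14  1.68 -0.03  1.61  0.65] F [ 1.1 -0.2 -0.6] op 0.0849
brick px [338. 249.] 203 ctr [422.5 250.4] size [49.2 34.6] long yaw 86.7
[0.13480047 0.13919679 0.16610218 0.16986498]
[ 0.59640121 -0.01250404  0.16390132] 84
```

View pics/s24c.png

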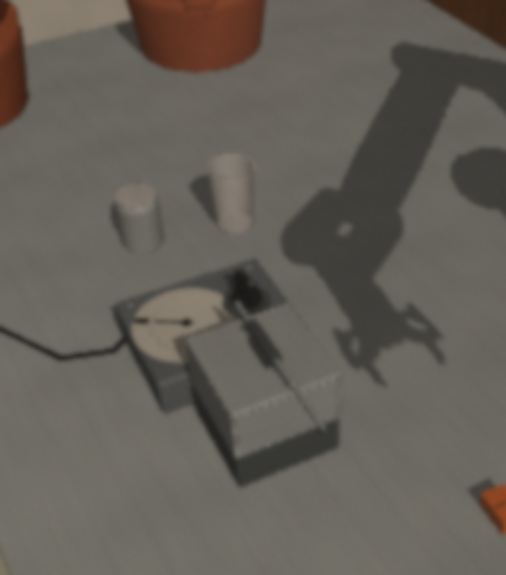

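View pics/t24c.png

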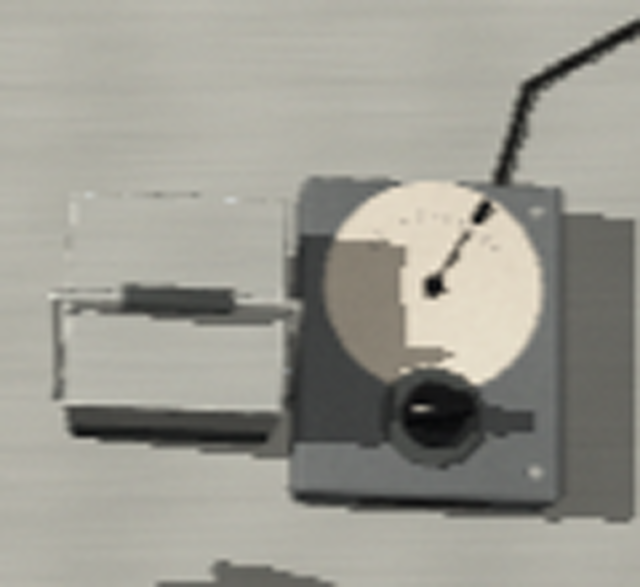

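View pics/t24.png

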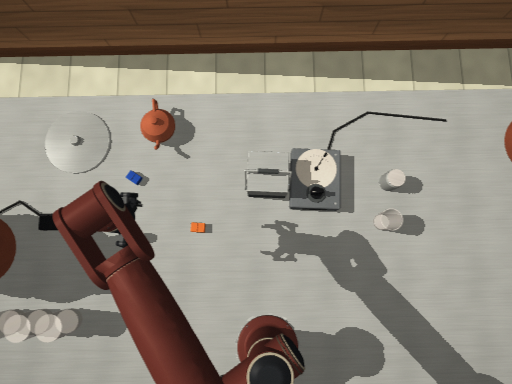

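```bash
python3 -c "
from h import *
print(ctrl.finish_job()); st()"
```

```text
the job is handed in; nothing more can be done
None
the job is handed in; nothing more can be done
```

The tea mill is ready and the job is handed in, at about 39 s on the robot's clock. `finish_job` gave no verdict.

- **Bricks:** I found three brown bricks and dropped all of them into the hopper. The highest brick point I measured was 115 mm, below the 130 mm rim, and the last views show no loose brown brick on the counter. The orange and blue look-alikes were not touched.
- **Lid and bail:** I pushed the lid shut from behind, then carried the bail over centre and released it. The roller's top measured about 0.166–0.17 m, which matches 158 mm at its centre. It lies about 5 mm in front of the mouth's centre, so it is clamped over the ridge.
- **Knob:** I turned the knob in two grips. A close wrist view just after release showed the needle within roughly 0.3° of the middle of the mark. The last top view agrees, but only coarsely.
- **Check that disagreed:** before the last small turn, needle readings from different wrist views differed by 1–2° because of parallax. I settled it with the near-overhead view.
- **Cup and caddy:** they were not touched and look unmoved in the last top view.

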